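Lock the supplies away

TASK

Take the key from its wooden stand, push it fully home in the lock on top of the grey cabinet and turn it clockwise to unlock, then pull the drawer wide open and put every supply carton (the long ones and the small ones) inside. Push the drawer fully shut, turn the key back to lock it, draw the key out and set it upright in its stand again, fully in. Leave the other things on the desk where they are.

Things in the scene. Friction and masses are not known exactly. Their poses are not given: they have to be found in the camera images.
- key: Loose key, 60 g, 81 mm long: black round plastic bow, steel blade. Stands upright in key_stand at the start. Origin: centre of the flat shoulder under the bow (26 x 10 mm), which rests on the lock's or stand's top when fully in. z up through the bow, x along the blade's width, y across the thickness. Half a turn about z makes no difference.
- key_bow (a point): Middle of the key's bow, 29 mm above the key's origin: a disc 42 mm wide, 10 mm thick across the key's y; top 21 mm above this point. Grasp it across y.
- key_tip (a point): Lowest point of the key, 31 mm below its origin. Going down from the origin: a round neck 6 mm thick and 9 mm long, a blade 22 mm wide (x) and 5 mm thick (y) from 9 to 27 mm below, then a narrower tip 14 x 4 mm.
- key_stand: Fixed wooden block, 80 (x) x 60 (y) x 45 mm high, with one upright slot for the key in its top, long side along its x axis. Origin: centre of its underside.
- stand_mouth (a point): Centre of the stand's slot at its top face, 45 mm above the desk. The slot is 26 mm (x) by 9 mm (y), 36 mm deep, with a 3 mm chamfer.
- cabinet: Fixed grey steel cabinet with one drawer: 200 (x) x 350 (y) x 109 mm high. Origin: centre of its underside; its front faces its own -x. The lock is a slot in the square steel plate at the front of the top, near its +y side.
- lock_mouth (a point): Centre of the key slot in the cabinet's top face (109 mm above the desk), axes of the cabinet. Slot 25 mm (x) by 8 mm (y), 2 mm chamfer, in a 6 mm plate. The key enters straight down, blade width along x, until its shoulder rests on the plate; only then can it turn. While turned it is captive and stands by itself; it comes out only when turned back to 0.
- lock_core (a joint): Angle of the lock core under the plate, rad: 0 = locked (core in line with the plate's slot), grows clockwise seen from above, stop at 1.4. Beyond about 1.1 the hidden bolt is clear of the drawer. Some 0.05 N m of friction; it stays where it is left. The key has about 0.15 rad of play in it.
- drawer (a joint): Drawer travel, m: 0 = shut, up to 0.14 open, towards the cabinet's own -x. About 1.5 N of friction, damping 4 N s/m; it stays where it is left. The bolt blocks it while locked; if locked while open, it cannot be shut.
- drawer_handle (a point): Middle of the drawer's round steel handle bar (10 mm thick, 118 mm long along the cabinet's y, 85 mm above the desk, axis 42 mm in front of the drawer's front face, open below and above). Moves with the drawer; axes of the cabinet.
- drawer_in (a point): Point on the drawer's inner floor (16 mm above the desk), axes of the cabinet, moves with the drawer. When fully open it is the middle of the floor clear of the cabinet (140 mm in x). The inside reaches from -71 to +97 mm in x and -130 to +130 mm in y about it; side walls 55 mm high, front 84 mm; contents up to 80 mm high clear the cabinet.
- long_carton_1: Long printed supply carton, 55 x 120 x 40 mm high, 70 g; origin at the centre of its underside, length along its y axis, width along x, z up; lies flat on the desk at the start, may be absent (None).
- long_carton_2: Long printed supply carton, 55 x 120 x 40 mm high, 70 g; origin at the centre of its underside, length along its y axis, width along x, z up; lies flat on the desk at the start, may be absent (None).
- small_carton_1: Small printed carton of staples, 42 x 88 x 27 mm high, 110 g; origin at the centre of its underside, length along its y axis, width along x, z up; lies flat on the desk at the start, may be absent (None).
- small_carton_2: Small printed carton of staples, 42 x 88 x 27 mm high, 110 g; origin at the centre of its underside, length along its y axis, width along x, z up; lies flat on the desk at the start, may be absent (None).
- mug: White mug, 82 x 118 x 93 mm; bystander, to be left where it is. Origin: centre of its underside.
- date_stamp: Self-inking stamp with red top, 38 x 54 x 82 mm; bystander, to be left where it is. Origin: centre of its underside.
- tape_dispenser: Black tape dispenser, 48 x 128 x 74 mm; bystander, to be left where it is. Origin: centre of its underside.
- glue_stick: Glue stick standing upright, 28 mm thick, 94 mm high; bystander, to be left where it is. Origin: centre of its underside.
Not all that is in view belongs to the job. What is shaped like the small_carton_1 but orange or purple is not meant.

How it is judged:
By the outcome, as a careful person would: the job done as asked, in the order asked, and still so for the second after the job is handed in, with the robot touching nothing.
Of long_carton_1, long_carton_2, small_carton_1, small_carton_2 only 2 to 3 are there at a start; the rules pass over those that are not, and their reading is None.
At some moment in a run one of long_carton_1, long_carton_2, small_carton_1, small_carton_2 may be knocked a few centimetres aside while the robot is not near it.
It also fails if it takes over 210 s, if anything falls off the work surface, if the arm or the gripper's body presses on something with over 40 N, if the wrist force passes 120 N, or if a joint passes its speed limit or range.

ROBOT

A 6-joint arm with a two-finger parallel gripper is mounted at the origin on the work surface; the furniture and walls round the work are solid. World frame = base frame: x ahead of the robot, y to its left, z up, the work surface at z = 0. Lengths are in mm, angles in rad, forces in N, time in s.
With the tool pointing down it reaches from about 350 to 975 mm from the base axis. Payload 7.1 kg.
Tool frame: the origin (TCP) lies midway between the tips of the shut fingers; the grasp point (between the pads) lies pinch_z behind it (pinch_z is the distance from the TCP to the grasp point, in mm); z points along the fingers, y is the line along which they close (so a half turn about z gives the same grasp; the last joint's range is limited). The gripper opens to 88 mm and grips with 3 to 60 N. Pads are 20 mm wide; open, the fingers measure 115 mm over their backs; the gripper's body (75 mm by 178 mm) begins 61 mm behind the grasp point.
Start: joints at [1.086, 0.423, 1.63, -0, 1.089, -0.019], TCP at [280.678, 558.412, 222.675] pointing down, gripper open.
Joint ranges: [-3, 3], [-0.9, 2.11], [0.09, 2.58], [-1.31, 4.45], [0.11, 2.69], [-2.54, 2.54]. Speed limits (rad/s): [2.39, 2.39, 3.01, 3.14, 3.14, 3.14].

INTERFACE

Orientations are given as a rotation vector (axis times angle).
In Python, from workcell import get_obs, get_image, close_job, pinch_z gives the robot as it stands.
- The arm moves only by the tool jog_arm, never from a script. Its argument "commands" is a list of rows, each a list of 3 entries, a list of its own where there are three numbers: the gripper command: -1 is shut, 1 is fully open, values between are in proportion, then the shift along the tool's x, y, z as a fraction of full scale, then the turn, a rotation vector about the tool's x, y, z as a fraction of full scale. In form: [[gripper, [tx, ty, tz], [rx, ry, rz]], ...]. A call has 1 to 10 rows; each row shifts and turns the commanded pose from where the row before left it, along the tool's axes as they then stand; what a row does not reach is not made up. Full scale, the value 1, is 0.1 m for a shift and 45 degrees for a turn. A row lasts 1/10 s, in which the tool goes at most 50 mm and 8.59 degrees, less where a joint would pass 70% of its speed; a pose out of reach is approached as far as the arm can. A call with a number of a shift or a turn outside -1 to 1 is refused whole. A call with a gripper value outside its range is refused whole. The fingers move at their own pace and stop on an object; the grip force is fixed at half the most. Time passes only in rows, so rows that do not move let the fingers close. It gives the time, the measured TCP pose, the force, the opening and the grip force at its end, in the units of the state.
- get_obs(): the state, without advancing time (a new reading comes with each control period).
- get_image(name): name is "scene" or "top"; returns a dict with "image" (400x640x3 uint8, blue, green, red), "z_map" (400x640 float32, mm along the optical axis (not along the pixel's ray), 0 where there is no reading), "intrinsics" (3x3 intrinsics, pixels), "eye" and "orientation" of the camera in the world. Camera axes: x right, y down, z forward; pixel columns grow to the right and rows downward; lengths in mm; the calibration is good to about 2 mm. A picture is of the moment at which its call begins.
- close_job(): hands the job in; it is judged then, once.
The state is a dict: "t": time; "qpos": joint angles; "qvel": joint speeds; "joint_torque": joint torques, N m; "ee_pos": TCP position; "orientation": TCP orientation; "ft_force": force on the tool from outside, world axes, zero at the start; "moment": the same for the moment, N m; "width": finger opening in mm; "grasp_force": force on a finger pad.
Only numpy, scipy, OpenCV 4.12 (cv2) and the standard library are available. Lean on these libraries where they do the work, as an engineer would, in place of code of your own. Each camera call takes 0.05 s, during which the arm holds its last target. There are 200 camera calls.

## Working session

There is one attempt and no reset: what is moved stays moved. The work goes in short steps, Python scripts to look and compute and a tool call to move; the robot and the scene stay as the last step left them, time stands still between calls to the robot, and variables do not carry over. Pictures are saved under pics/ and viewed, at most 14 in all, crops included, and the job is handed in when it is done.

Besides the shell and the picture viewer there is one more tool, called after "Request:" as a command line: name --argument value ..., lists and objects as JSON in quotes. jog_arm: Moves the arm, as the interface text tells. Its arguments: {"type":"object","properties":{"commands":{"type":"array","items":{"type":"array"}}},"required":["commands"]}

```bash
mkdir -p pics; ls; cat > h.py <<'E'
import numpy as np,cv2
from scipy.spatial.transform import Rotation as R
from workcell import *
def rot(o):
    o=np.array(o,float)
    if o.shape==(3,3): return o
    return R.from_rotvec(o).as_matrix() if o.size==3 else R.from_quat(o).as_matrix()
def snap(n,f=None):
    d=get_image(n)
    if f: cv2.imwrite('pics/'+f,d['image'])
    return d
def cloud(d):
    K=np.array(d['intrinsics']);z=d['z_map'].astype(float)
    v,u=np.mgrid[:400,:640]
    p=np.stack([(u-K[0,2])/K[0,0]*z,(v-K[1,2])/K[1,1]*z,z],-1)
    P=p@rot(d['orientation']).T+np.array(d['eye']); P[z==0]=np.nan
    return P
def ray(d,u,v,h):
    K=np.array(d['intrinsics']);r=rot(d['orientation'])@np.array([(u-K[0,2])/K[0,0],(v-K[1,2])/K[1,1],1]);e=np.array(d['eye'])
    return e+r*(h-e[2])/r[2]
def px(d,p):
    K=np.array(d['intrinsics']);c=rot(d['orientation']).T@(np.array(p)-np.array(d['eye']));return (K@c/c[2])[:2]
E
python3 - <<'E'
from h import *
for n in('top','scene'):
    d=snap(n,n+'0.png');print(n,d['eye'],d['orientation'],d['intrinsics'])
    np.save(n+'0.npy',d,allow_pickle=True)
o=get_obs();print(o,pinch_z if not callable(pinch_z) else pinch_z())
E
```

```text
pics
top [ 443.7606906    29.73332596 1532.63928285] [-2.18302544  2.20020453 -0.08035243] [[437.88210216   0.         325.77477499]
 [  0.         437.88210216 204.07002901]
 [  0.           0.           1.        ]]
scene [  22.66165456 1007.17041745 1168.69153139] [-0.63783373  2.64338736 -1.13380917] [[480.30501255   0.         320.16750497]
 [  0.         480.30501255 214.60942327]
 [  0.           0.           1.        ]]
{'t': 0.1, 'qpos': array([ 1.08601140e+00,  4.23732694e-01,  1.63058756e+00, -3.52388098e-05,
        1.08860384e+00, -1.89710289e-02]), 'qvel': array([ 0.00183997, -0.00134923, -0.00311351, -0.00103679, -0.00100334,
        0.00128656]), 'joint_torque': array([-1.27185940e-04, -5.45611382e+01, -2.74325877e+01,  6.45252387e-02,
        1.87390664e-02, -1.49131148e-05]), 'ee_pos': array([280.46022151, 557.99247254, 222.00946286]), 'orientation': array([-7.25006666e-01, -3.05648011e+00,  2.03745657e-03]), 'ft_force': array([-0.90898045,  0.51173238,  0.2301505 ]), 'moment': array([-0.00297194, -0.00608627, -0.02405911]), 'grasp_force': 0.0, 'width': 87.6324895453966} 18.700000000000003
```

View pics/top0.png

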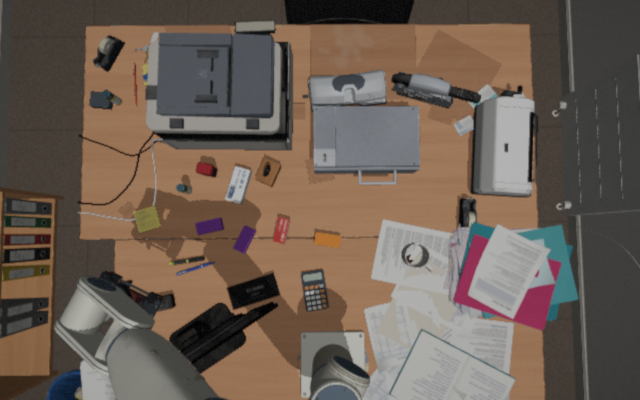

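View pics/scene0.png

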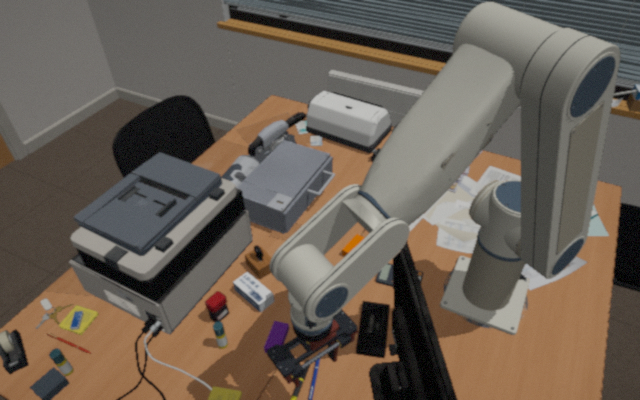

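```bash
python3 - <<'E'
from h import *
d=np.load('top0.npy',allow_pickle=True).item()
cv2.imwrite('pics/crop1.png',cv2.resize(d['image'][95:265,165:430],None,fx=3,fy=3,interpolation=cv2.INTER_CUBIC))
P=cloud(d)
for u,v in[(237,184),(281,229),(327,239),(209,226),(244,239),(400,140),(378,180),(268,171),(322,140),(150,215),(260,165)]: print(u,v,P[v,u].round(),ray(d,u,v,0).round())
E
```

```text
237 184 [613. 322.  36.] [618. 329.   0.]
281 229 [458. 172.  26.] [459. 175.   0.]
327 239 [423.  15.  29.] [422.  14.   0.]
209 226 [471. 419.  28.] [471. 426.   0.]
244 239 [425. 298.  32.] [425. 304.   0.]
400 140 [ 747. -228.  107.] [ 770. -247.    0.]
378 180 [ 628. -167.   -0.] [ 628. -167.    0.]
268 171 [654. 213.  61.] [663. 220.   0.]
322 140 [749.  29. 110.] [772.  29.   0.]
150 215 [510. 625.  17.] [511. 632.   0.]
260 165 [684. 248.  -0.] [684. 248.   0.]
```

View pics/crop1.png

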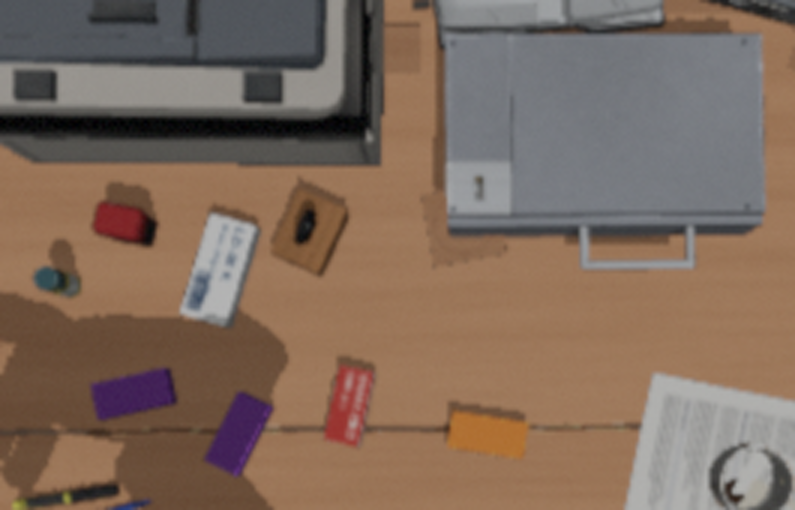

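```bash
cat > m.py <<'E'
from h import *
def rect(P,mask,n):
    k,l,s,c=cv2.connectedComponentsWithStats(mask.astype(np.uint8))
    i=1+np.argmax(s[1:,4]);q=P[l==i]
    r=cv2.minAreaRect(q[:,:2].astype(np.float32))
    (cx,cy),(w,h),a=r
    if w>h: a+=90;w,h=h,w   # a = angle of short side
    a=(a+90)%180-90
    print(n,'px',s[i,4],'c %.1f %.1f short %.1f long %.1f yaw_short %.1f z %.1f'%(cx,cy,w,h,a,np.median(q[:,2])));return q
def sect(P,x0,x1,y0,y1): return (P[...,0]>x0)&(P[...,0]<x1)&(P[...,1]>y0)&(P[...,1]<y1)
E
python3 - <<'E'
from m import *
for n in('top','scene'):
    d=np.load(n+'0.npy',allow_pickle=True).item();P=cloud(d);z=P[...,2];im=d['image'];hsv=cv2.cvtColor(im,cv2.COLOR_BGR2HSV);H,S,V=[hsv[...,i].astype(int) for i in range(3)]
    print(n)
    q=rect(P,sect(P,550,950,-300,80)&(z>100)&(z<116),'cab')
    rect(P,sect(P,560,700,-300,80)&(z>75)&(z<95),'handle')
    rect(P,sect(P,590,740,150,300)&(z>38)&(z<50)&(S>60),'stand')
    rect(P,sect(P,590,740,150,300)&(V<60)&(z>60),'bow')
    rect(P,sect(P,540,690,240,380)&(z>33)&(z<48)&(S<90),'long')
    rect(P,sect(P,390,520,120,230)&(z>18)&(z<35),'small')
    rect(P,sect(P,370,480,-60,80)&(z>18)&(z<35),'orange')
    m=sect(P,500,900,-60,60)&(V<75)&(z>85)&(z<118)
    for v,u in np.argwhere(m)[:0]: pass
    if n=='top':
        print(V[148:166,313:334]); print(S[161:184,258:280])
        print(V[161:184,258:280])
E
```

```text
top
cab px 6411 c 754.6 -116.0 short 211.2 long 350.2 yaw_short -0.5 z 108.3
handle px 189 c 626.8 -142.2 short 46.3 long 151.3 yaw_short -0.1 z 88.0
stand px 337 c 653.4 217.7 short 60.5 long 79.8 yaw_short 65.6 z 44.4
bow px 44 c 654.1 216.4 short 10.0 long 35.9 yaw_short 67.2 z 90.0
long px 557 c 610.3 320.9 short 57.3 long 119.8 yaw_short 73.0 z 40.4
small px 316 c 453.8 173.8 short 43.3 long 87.3 yaw_short 78.1 z 27.1
orange px 311 c 419.7 15.0 short 42.1 long 87.3 yaw_short -9.8 z 26.8
[[111 132 139 137 137 138 136 135 136 135 136 135 135 136 135 135 136 134
  132 134 134]
 [120 150 155 149 148 150 149 149 149 149 148 149 148 148 149 148 148 148
  147 147 146]
 [129 157 160 156 156 155 156 156 156 156 155 155 155 156 155 156 155 154
  156 155 155]
 [129 152 160 157 157 156 157 157 156 156 157 156 156 156 157 156 157 156
  156 157 156]
 [127 151 157 158 158 158 158 157 157 157 155 154 153 156 156 157 157 158
  158 157 157]
 [128 153 159 158 159 159 159 158 157 154 141 132 133 150 157 158 159 158
  159 158 158]
 [128 152 159 158 158 158 158 158 158 148 123 104  99 137 154 157 158
[... 5253 characters left out ...]
27 151
  155 155 155 155]]
scene
cab px 3669 c 758.8 -116.4 short 218.5 long 358.3 yaw_short 0.2 z 110.3
handle px 392 c 639.8 -107.6 short 74.6 long 350.3 yaw_short -7.7 z 87.5
stand px 295 c 656.6 217.8 short 60.7 long 84.8 yaw_short 65.6 z 45.5
bow px 53 c 653.7 220.7 short 9.8 long 39.5 yaw_short 65.9 z 80.2
long px 661 c 612.9 321.3 short 57.8 long 124.5 yaw_short 74.1 z 41.1Traceback (most recent call last):
  File "<stdin>", line 10, in <module>
  File "m.py", line 4, in rect
    i=1+np.argmax(s[1:,4]);q=P[l==i]
        ~~~~~~~~~^^^^^^^^^
    return _wrapfunc(a, 'argmax', axis=axis, out=out, **kwds)
    return bound(*args, **kwds)
ValueError: attempt to get argmax of an empty sequence
```

```bash
cat >> m.py <<'E'
def plan(x,y,z,yaw):
    "shift in tool axes after the turn; yaw of tool y in deg"
    o=get_obs();M=rot(o['orientation']);p=np.array(o['ee_pos'])
    cur=np.degrees(np.arctan2(M[1,1],M[0,1]))
    dy=(yaw-cur+90)%180-90
    c,s=np.cos(np.radians(cur+dy)),np.sin(np.radians(cur+dy))
    ty=np.array([c,s]);tx=np.array([-s,c])  # z down: x = y cross z
    d=np.array([x,y,z])-p
    print('turn total %.3f (yaw %.1f->%.1f)'%(-dy/45,cur,cur+dy),'shift',np.round([d[:2]@tx/100,d[:2]@ty/100,-d[2]/100],3),'check tx',M[:2,0].round(3),'tilt',M[2].round(4),'F',o['ft_force'].round(1),'w',round(o['width'],1),'gf',round(o['grasp_force'],1),'p',p.round(1),'q6 %.2f t %.1f'%(o['qpos'][5],o['t']))
def slot(n,d,um,vm,h,r=9):
    g=cv2.cvtColor(d['image'],cv2.COLOR_BGR2GRAY).astype(float)[vm-r:vm+r+1,um-r:um+r+1]
    w=np.clip(np.percentile(g,60)*0.9-g,0,None);v,u=np.mgrid[vm-r:vm+r+1,um-r:um+r+1]
    a,b=(w*u).sum()/w.sum(),(w*v).sum()/w.sum();print(n,a,b,ray(d,a,b,h).round(1))
E
python3 - <<'E'
from m import *
d=np.load('top0.npy',allow_pickle=True).item();s=np.load('scene0.npy',allow_pickle=True).item()
slot('top',d,325,157,109,6)
p=ray(d,324.5,157,109);print(p,px(s,p))
u,v=px(s,p).astype(int)
cv2.imwrite('pics/crop2.png',cv2.resize(s['image'][v-40:v+40,u-60:u+60],None,fx=6,fy=6,interpolation=cv2.INTER_CUBIC));print(u,v)
# cabinet edges in top img: top face row/col gradients
g=cv2.cvtColor(d['image'],cv2.COLOR_BGR2GRAY)
print(g[160:178,350],g[160:178,325]);print(g[140,305:322]);print(g[140,410:428]);print(g[98:112,370]);print(g[165:190,378]);print(g[183,350:405])
plan(653.4,217.7,160,65.6)
E
```

```text
top 324.4471544715447 156.630081300813 [693.5  21.7 109. ]
[692.2458293   21.50120228 109.        ] [280.26135724 201.55253975]
280 201
[123 125 123 124 123 115  99 106 120 112  85  64  66  92 117 126 128 127] [110 126 148 155 156 148 121 103 120 118  99  66  65  84 103 111 112 111]
[124 123 124 123 110  92  82  81  96 120 123 121 121 122 123 122 121]
[124 124 123 122 122 122 123 124 130 116 119 123 124 124 124 125 126 125]
[133 118 118 137 128  83  50  53  95 118 117 118 117 117]
[111 109 125 124 110  75  62  63  68  78  88 109 123 124 126 126 128 144
 151 131 118 127 127 126 125]
[127 127 127 128 128 128 126 127 127 141 149 147 148 151 153 151 153 153
 152 152 152 152 152 154 153 151 152 151 151 152 152 153 152 153 153 152
 153 153 153 153 152 153 153 153 154 151 129 122 124 125 126 126 125 126
 125]
turn total -0.051 (yaw 63.3->65.6) shift [-4.802 -1.558  0.62 ] check tx [-0.893  0.449] tilt [-0.     -0.0013 -1.    ] F [-0.9  0.5  0.2] w 87.6 gf 0.0 p [280.5 558.  222. ] q6 -0.02 t 0.1
```

View pics/crop2.png

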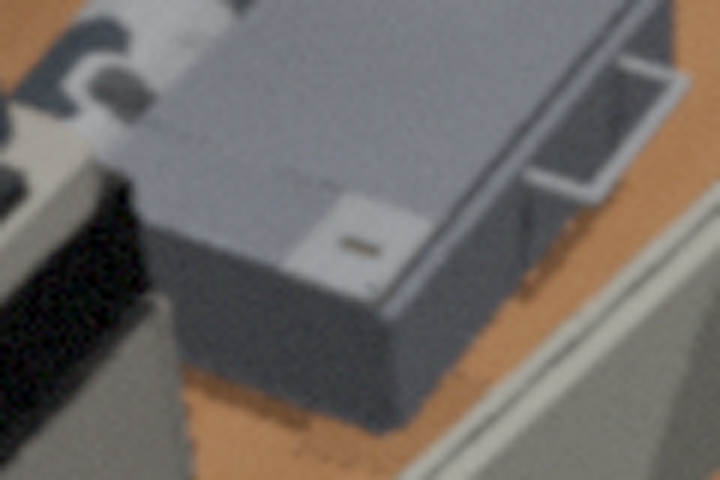

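```bash
python3 - <<'E'
from m import *
for n in('top','scene'):
    d=np.load(n+'0.npy',allow_pickle=True).item();P=cloud(d);z=P[...,2]
    for lo,hi in((50,130),(130,180),(180,230),(230,300),(300,400)):
        m=sect(P,640,1000,120,650)&(z>lo)&(z<hi); q=P[m]
        if len(q): 
            print(n,lo,len(q),'x',np.percentile(q[:,0],[1,5,50]).round(),'y',np.percentile(q[:,1],[1,5,50,99]).round())
    m=sect(P,640,1000,120,650)&(z>100); q=P[m]
    for y in range(130,400,20):
        b=q[abs(q[:,1]-y)<10]
        if len(b)>3: i=b[:,0].argmin(); print(y,b[i].round(), end=' ')
    print()
s=np.load('scene0.npy',allow_pickle=True).item();print(ray(s,279.6,201.6,109))
E
```

```text
top 50 1053 x [643. 649. 738.] y [133. 134. 343. 587.]
top 130 854 x [736. 738. 743.] y [134. 135. 262. 540.]
top 180 807 x [741. 742. 746.] y [140. 141. 216. 535.]
top 230 8689 x [742. 747. 854.] y [149. 161. 366. 542.]
top 300 3788 x [784. 789. 889.] y [177. 183. 263. 498.]
130 [734. 138. 103.] 150 [734. 145. 137.] 170 [734. 165. 102.] 190 [735. 185. 101.] 210 [735. 213. 115.] 230 [736. 221. 127.] 250 [736. 259. 111.] 270 [736. 262. 111.] 290 [736. 292. 145.] 310 [737. 318. 141.] 330 [738. 325. 108.] 350 [738. 348. 122.] 370 [738. 364. 122.] 390 [739. 382. 105.] 
scene 50 3454 x [644. 654. 743.] y [145. 180. 446. 576.]
scene 130 2286 x [738. 740. 748.] y [146. 179. 461. 548.]
scene 180 2116 x [742. 744. 749.] y [147. 176. 439. 544.]
scene 230 7982 x [744. 747. 821.] y [171. 222. 418. 548.]
scene 300 3667 x [785. 790. 885.] y [178. 188. 289. 501.]
130 [737. 138. 123.] 150 [734. 145. 134.] 170 [735. 179. 102.] 190 [736. 181. 134.] 210 [736. 201. 121.] 230 [737. 223. 137.] 250 [737. 241. 123.] 270 [738. 271. 102.] 290 [737. 286. 126.] 310 [737. 308. 135.] 330 [738. 322. 135.] 350 [738. 345. 105.] 370 [738. 360. 134.] 390 [739. 393. 125.] 
[694.08032497  22.68992712 109.        ]
```

```bash
python3 - <<'E'
from m import *
for n in('top','scene'):
    d=np.load(n+'0.npy',allow_pickle=True).item();P=cloud(d);z=P[...,2];V=d['image'].max(-1)
    q=P[sect(P,50,420,130,600)&(z>40)&(V<60)&(z<600)]
    for x in range(60,420,40):
        b=q[abs(q[:,0]-x)<20]
        if len(b): print(n,x,'y',b[:,1].min().round(),b[:,1].max().round(),'z',np.percentile(b[:,2],[50,98]).round())
E
```

```text
top 60 y 380.0 429.0 z [139. 238.]
top 100 y 313.0 487.0 z [176. 365.]
top 140 y 276.0 493.0 z [181. 367.]
top 180 y 214.0 445.0 z [356. 368.]
top 220 y 182.0 549.0 z [355. 369.]
top 260 y 204.0 531.0 z [345. 387.]
top 300 y 489.0 600.0 z [346. 521.]
top 340 y 502.0 600.0 z [523. 558.]
scene 60 y 439.0 519.0 z [304. 367.]
scene 100 y 375.0 488.0 z [203. 367.]
scene 140 y 315.0 493.0 z [189. 367.]
scene 180 y 248.0 449.0 z [249. 367.]
scene 220 y 206.0 600.0 z [327. 549.]
scene 260 y 476.0 600.0 z [349. 463.]
scene 300 y 563.0 599.0 z [345. 425.]
scene 340 y 592.0 598.0 z [346. 347.]
```

Request:
jog_arm --commands '[[1, [0, 0, -0.4], [0, 0, -0.05]], [1, [0, 0, -0.4], [0, 0, 0]], [1, [-0.4, -0.13, 0], [0, 0, 0]], [1, [-0.4, -0.13, 0], [0, 0, 0]], [1, [-0.4, -0.13, 0], [0, 0, 0]], [1, [-0.4, -0.13, 0], [0, 0, 0]], [1, [-0.4, -0.13, 0], [0, 0, 0]], [1, [-0.4, -0.13, 0], [0, 0, 0]], [1, [-0.4, -0.13, 0], [0, 0, 0]], [1, [-0.4, -0.13, 0], [0, 0, 0]]]'

```text
t: 1.1
ee_pos: [529.9, 329.9, 302.4]
orientation: [-0.665, -3.07, 0.001]
ft_force: [-0.4, -0.4, -0.4]
width: 87.9
grasp_force: 0.0
```

Request:
jog_arm --commands '[[0.5, [-0.4, -0.13, 0], [0, 0, 0]], [0.5, [-0.4, -0.13, 0], [0, 0, 0]], [0.5, [-0.4, -0.13, 0], [0, 0, 0]], [0.5, [-0.4, -0.13, 0], [0, 0, 0]], [0.5, [0, 0, 0], [0, 0, 0]], [0.5, [0, 0, 0], [0, 0, 0]]]'

```text
t: 1.7
ee_pos: [653.1, 217.0, 301.8]
orientation: [-0.668, -3.068, 0.001]
ft_force: [-0.4, 1.1, -0.5]
width: 65.8
grasp_force: 0.0
```

```bash
python3 - <<'E'
from m import *
plan(653.4,217.7,74-18.7,65.6)
s=snap('scene','s1.png');t=snap('top','t1.png');np.save('t1.npy',t);np.save('s1.npy',s)
P=cloud(t);z=P[...,2]
m=sect(P,280,900,-400,700)&(z>15)&(z<60)
k,l,st,c=cv2.connectedComponentsWithStats(m.astype(np.uint8))
for i in range(1,k):
    if st[i,4]>100:
        q=P[l==i];r=cv2.minAreaRect(q[:,:2].astype(np.float32));print(st[i,4],np.round(r[0]),np.round(r[1]),round(r[2]),np.median(q[:,2]).round(), t['image'][l==i].mean(0).round())
E
```

```text
turn total -0.003 (yaw 65.5->65.6) shift [0.    0.007 2.465] check tx [-0.91   0.415] tilt [ 1.4e-03 -8.0e-04 -1.0e+00] F [-0.4  1.1 -0.5] w 65.8 gf 0.0 p [653.1 217.  301.8] q6 -0.84 t 1.7
188 [888.   9.] [108.  21.] 89 50.0 [102. 100.  98.]
113 [802. 142.] [ 69. 184.] 64 42.0 [62. 67. 72.]
261 [635. 315.] [57. 68.] 73 40.0 [151. 150. 149.]
325 [470. 421.] [42. 90.] 12 27.0 [117.  51.  95.]
315 [420.  15.] [87. 42.] 80 27.0 [ 48. 103. 162.]
```

View pics/t1.png

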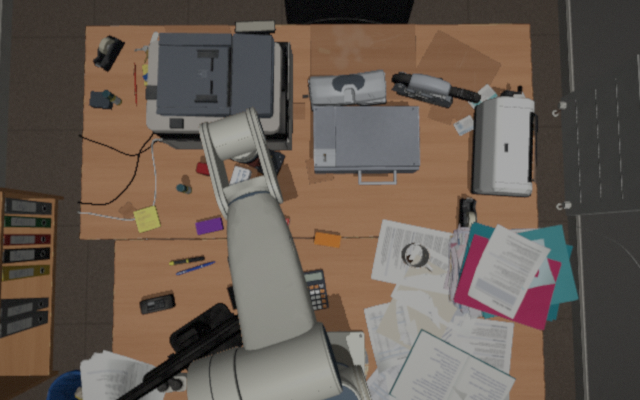

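Request:
jog_arm --commands '[[0.3, [0, 0, 0.4], [0, 0, 0]], [0.3, [0, 0, 0.4], [0, 0, 0]], [0.3, [0, 0, 0.4], [0, 0, 0]], [0.3, [0, 0, 0.4], [0, 0, 0]], [0.3, [0, 0, 0.3], [0, 0, 0]], [0.3, [0, 0, 0.3], [0, 0, 0]], [0.3, [0, 0, 0.23], [0, 0, 0]], [0.3, [0, 0, 0], [0, 0, 0]]]'

```text
t: 2.6
ee_pos: [649.6, 218.5, 56.3]
orientation: [-0.661, -3.065, 0.005]
ft_force: [-1.4, 0.9, 0.3]
width: 56.9
grasp_force: 0.0
```

```bash
python3 - <<'E'
from m import *
plan(653.4,217.7,58,65.6)
s=snap('scene');u,v=px(s,[653,218,80]).astype(int)
cv2.imwrite('pics/s2.png',cv2.resize(s['image'][v-60:v+50,u-80:u+80],None,fx=5,fy=5,interpolation=cv2.INTER_CUBIC))
E
```

```text
turn total 0.002 (yaw 65.7->65.6) shift [-0.037  0.009 -0.017] check tx [-0.911  0.412] tilt [ 0.005  -0.0043 -1.    ] F [-1.4  0.9  0.3] w 56.9 gf 0.0 p [649.6 218.5  56.3] q6 -0.84 t 2.6
```

View pics/s2.png

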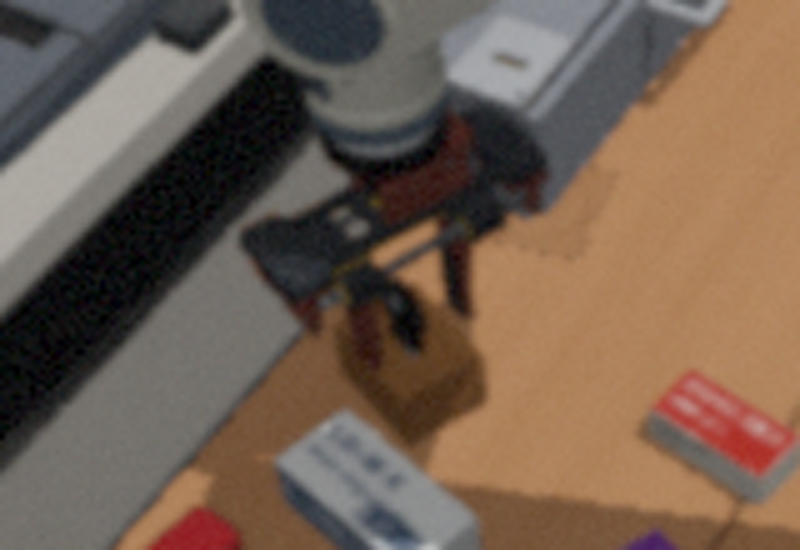

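Request:
jog_arm --commands '[[0.3, [0, 0, 0], [0, 0, 0]], [0.3, [0, 0, 0], [0, 0, 0]]]'

```text
t: 2.85
ee_pos: [654.1, 218.6, 61.7]
orientation: [0.663, 3.068, 0.002]
ft_force: [-0.4, -0.2, 0.1]
width: 56.8
grasp_force: 0.0
```

Request:
jog_arm --commands '[[0.3, [0, 0, 0.04], [0, 0, 0]], [0.3, [0, 0, 0], [0, 0, 0]], [-1, [0, 0, 0], [0, 0, 0]], [-1, [0, 0, 0], [0, 0, 0]], [-1, [0, 0, 0], [0, 0, 0]], [-1, [0, 0, 0], [0, 0, 0]], [-1, [0, 0, 0], [0, 0, 0]], [-1, [0, 0, 0], [0, 0, 0]], [-1, [0, 0, 0], [0, 0, 0]], [-1, [0, 0, 0], [0, 0, 0]]]'

```text
t: 3.85
ee_pos: [653.2, 217.9, 55.7]
orientation: [0.665, 3.07, 0.0]
ft_force: [0.1, 1.3, -0.5]
width: 10.0
grasp_force: 30.0
```

Request:
jog_arm --commands '[[-1, [0, 0, 0], [0, 0, 0]], [-1, [0, 0, 0], [0, 0, 0]], [-1, [0, 0, 0], [0, 0, 0]]]'

```text
t: 4.15
ee_pos: [653.2, 217.8, 55.7]
orientation: [0.665, 3.07, 0.0]
ft_force: [1.6, 0.4, -0.3]
width: 9.5
grasp_force: 30.0
```

Request:
jog_arm --commands '[[-1, [0, 0, -0.1], [0, 0, 0]], [-1, [0, 0, -0.15], [0, 0, 0]], [-1, [0, 0, -0.25], [0, 0, 0]], [-1, [0, 0, -0.3], [0, 0, 0]], [-1, [0, 0, -0.3], [0, 0, 0]], [-1, [0, 0, -0.2], [0, 0, -0.1]], [-1, [0, 0, -0.1], [0, 0, -0.1]], [-1, [0, 0, 0], [0, 0, -0.15]], [-1, [0, 0, 0], [0, 0, -0.15]], [-1, [0, 0, 0], [0, 0, -0.045]]]'

```text
t: 5.15
ee_pos: [653.3, 217.7, 197.6]
orientation: [-0.008, 3.14, 0.0]
ft_force: [-0.3, 0.3, -0.8]
width: 10.0
grasp_force: 30.0
```

Request:
jog_arm --commands '[[-1, [0, 0, 0], [0, 0, 0]], [-1, [0, 0, 0], [0, 0, 0]]]'

```text
t: 5.35
ee_pos: [653.3, 217.8, 196.7]
orientation: [-0.001, 3.141, 0.0]
ft_force: [0.1, -0.6, -0.8]
width: 10.3
grasp_force: 30.0
```

```bash
python3 - <<'E'
from m import *
plan(693.5,22,165,90)
E
```

```text
turn total 0.000 (yaw 90.0->90.0) shift [-0.402 -1.958  0.317] check tx [-1. -0.] tilt [-9.e-04  2.e-04 -1.e+00] F [ 0.1 -0.6 -0.8] w 10.3 gf 30.0 p [653.3 217.8 196.7] q6 -1.27 t 5.3
```

Request:
jog_arm --commands '[[-1, [-0.04, -0.2, 0], [0, 0, 0]], [-1, [-0.06, -0.3, 0], [0, 0, 0]], [-1, [-0.08, -0.4, 0], [0, 0, 0]], [-1, [-0.08, -0.4, 0], [0, 0, 0]], [-1, [-0.06, -0.3, 0], [0, 0, 0]], [-1, [-0.05, -0.25, 0], [0, 0, 0]], [-1, [-0.03, -0.11, 0.1], [0, 0, 0]], [-1, [0, 0, 0.1], [0, 0, 0]], [-1, [0, 0, 0.06], [0, 0, 0]], [-1, [0, 0, 0], [0, 0, 0]]]'

```text
t: 6.35
ee_pos: [692.1, 23.0, 167.7]
orientation: [0.004, -3.138, -0.0]
ft_force: [-0.3, 0.3, -0.5]
width: 9.8
grasp_force: 30.0
```

Request:
jog_arm --commands '[[-1, [0, 0, 0], [0, 0, 0]], [-1, [0, 0, 0], [0, 0, 0]]]'

```text
t: 6.55
ee_pos: [693.6, 22.9, 170.0]
orientation: [-0.004, 3.141, 0.0]
ft_force: [-0.1, -0.0, 0.6]
width: 9.6
grasp_force: 30.0
```

```bash
python3 - <<'E'
from m import *
plan(693.5,22,152,90)
s=snap('scene');u,v=px(s,[693,22,120]).astype(int);print(u,v)
cv2.imwrite('pics/s3.png',cv2.resize(s['image'][v-40:v+30,u-50:u+50],None,fx=8,fy=8,interpolation=cv2.INTER_CUBIC))
E
```

```text
turn total 0.003 (yaw 90.2->90.0) shift [ 0.001 -0.009  0.18 ] check tx [-1.    -0.003] tilt [-4.e-04  1.e-04 -1.e+00] F [-0.1 -0.   0.6] w 9.6 gf 30.0 p [693.6  22.9 170. ] q6 -1.56 t 6.5
279 199
```

View pics/s3.png

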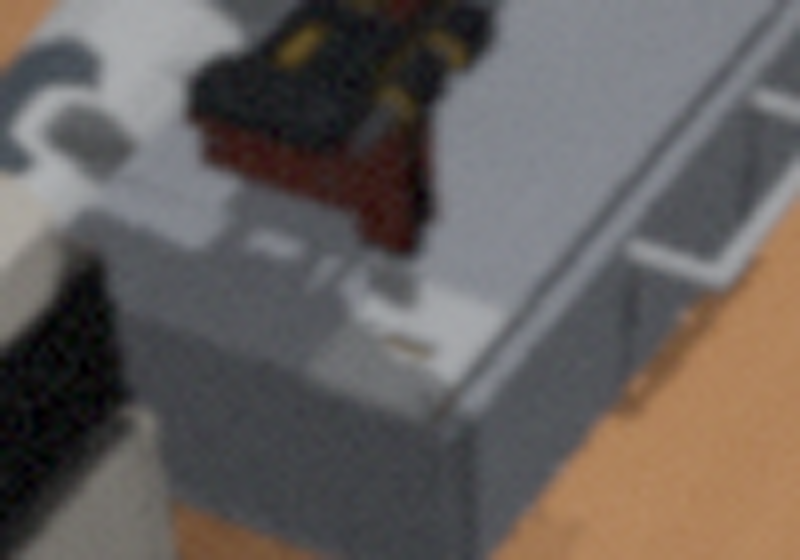

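```bash
python3 - <<'E'
from m import *
s=snap('scene')
u,v=279,199
for z in (170,150,159,128,109): print(z,((px(s,[693.6,22.9,z])-[u-50,v-40]+.5)*8).round())
for dx,dy in((20,0),(-20,0),(0,20)): print(dx,dy,((px(s,[693.6+dx,22.9+dy,128])-[u-50,v-40]+.5)*8).round())
P=cloud(s);print(P[159+20:159+42:2,229+30:229+56:3].round().astype(int).tolist())
E
```

```text
170 [399. 233.]
150 [403. 270.]
159 [401. 253.]
128 [406. 311.]
109 [410. 345.]
20 0 [365. 296.]
-20 0 [449. 326.]
0 20 [381. 340.]
[[[704, 106, 262], [695, 102, 263], [683, 105, 269], [669, 109, 277], [659, 108, 281], [695, 41, 218], [685, 40, 221], [687, 20, 206], [683, 8, 199]], [[813, -36, 110], [696, 103, 256], [683, 105, 261], [673, 104, 265], [663, 103, 268], [698, 38, 207], [685, 40, 213], [683, 27, 204], [682, 11, 193]], [[807, -28, 109], [795, -29, 113], [791, -41, 105], [676, 102, 254], [664, 102, 259], [700, 36, 197], [689, 36, 200], [680, 32, 201], [678, 18, 192]], [[803, -21, 107], [791, -22, 111], [785, -32, 105], [774, -33, 109], [762, -34, 112], [700, 37, 189], [691, 33, 189], [682, 30, 191], [675, 24, 188]], [[797, -11, 107], [-9223372036854775808, -9223372036854775808, -9223372036854775808], [777, -19, 110], [765, -20, 113], [758, -28, 110], [703, 34, 177], [689, 37, 185], [680, 33, 185], [718, -41, 115]], [[789, 0, 111], [777, -1, 114], [772, -11, 108], [761, -12, 111], [752, -17, 111], [741, -20, 113], [693, 33, 172], [681, 34, 177], [717, -39, 108]], [[782, 11, 112], [775, 4, 109], [767, -3, 107], [756, -4, 111], [743, -4, 116], [738, -14, 110], [703, 19, 149], [685, 28, 163], [708, -24, 114]], [[776, 19, 112], [766, 16, 113], [758, 10, 112], [751, 3, 109], [744, -3, 107], [734, -7, 108], [699, 26, 147], [689, 24, 150], [706, -20, 109]], [[770, 29, 113], [764, 21, 109], [757, 14, 107], [743, 15, 113], [738, 6, 108], [727, 4, 111], [701, 24, 136], [687, 28, 145], [698, -6, 114]], [[766, 36, 111], [755, 34, 114], [750, 25, 109], [742, 18, 107], [727, 23, 117], [722, 12, 110], [712, 9, 112], [689, 26, 134], [692, 3, 114]], [[761, 44, 110], [752, 39, 110], [743, 35, 111], [735, 29, 109], [726, 25, 110], [717, 21, 110], [708, 17, 110], [698, 13, 111], [688, 10, 113]]]<stdin>:6: RuntimeWarning: invalid value encountered in cast
```

Request:
jog_arm --commands '[[-1, [0, -0.005, 0.08], [0, 0, 0]], [-1, [0, 0, 0.07], [0, 0, 0]], [-1, [0, 0, 0.04], [0, 0, 0]], [-1, [0, 0, 0.03], [0, 0, 0]], [-1, [0, 0, 0.02], [0, 0, 0]], [-1, [0, 0, 0], [0, 0, 0]], [-1, [0, 0, 0], [0, 0, 0]]]'

```text
t: 7.35
ee_pos: [693.3, 21.3, 146.3]
orientation: [0.002, -3.141, 0.0]
ft_force: [-2.6, -0.9, 5.2]
width: 10.0
grasp_force: 30.0
```

Request:
jog_arm --commands '[[-1, [0, 0, 0.02], [0, 0, 0]], [-1, [0, 0, 0.02], [0, 0, 0]], [-1, [0, 0, 0], [0, 0, 0]], [-1, [0, 0, 0], [0, 0, 0]]]'

```text
t: 7.75
ee_pos: [693.8, 21.3, 145.2]
orientation: [-0.002, 3.14, -0.0]
ft_force: [-10.6, -0.0, 21.8]
width: 10.1
grasp_force: 30.0
```

Request:
jog_arm --commands '[[-1, [0, 0, -0.03], [0, 0, 0]], [-1, [0.02, 0, 0], [0, 0, 0]], [-1, [0, 0, 0], [0, 0, 0]], [-1, [0, 0, 0.03], [0, 0, 0]], [-1, [0, 0, 0], [0, 0, 0]], [-1, [0, 0, 0], [0, 0, 0]]]'

```text
t: 8.35
ee_pos: [693.7, 21.4, 145.3]
orientation: [-0.002, 3.136, 0.0]
ft_force: [-3.3, -0.4, 21.4]
width: 9.6
grasp_force: 30.0
```

Request:
jog_arm --commands '[[-1, [0, 0, -0.03], [0, 0, 0]], [-1, [0.02, 0, 0], [0, 0, 0]], [-1, [0, 0, 0], [0, 0, 0]], [-1, [0, 0, 0.02], [0, 0, 0]], [-1, [0, 0, 0.02], [0, 0, 0]], [-1, [0, 0, 0], [0, 0, 0]], [-1, [0, 0, 0], [0, 0, 0]]]'

```text
t: 9.05
ee_pos: [689.1, 21.3, 140.1]
orientation: [0.002, -3.141, 0.0]
ft_force: [-0.5, 0.2, -0.1]
width: 10.1
grasp_force: 30.0
```

```bash
python3 - <<'E'
from m import *
plan(693.5,22,152,90)
o=get_obs();print(o['moment'])
E
```

```text
turn total 0.002 (yaw 90.1->90.0) shift [-0.044  0.007 -0.119] check tx [-1.    -0.001] tilt [ 0.001 -0.    -1.   ] F [-0.5  0.2 -0.1] w 10.1 gf 30.0 p [689.1  21.3 140.1] q6 -1.56 t 9.1
[-0.0077519  -0.03156212  0.01851929]
```

Dropped in with no force. Continue down to z ≈ 119.7.

Request:
jog_arm --commands '[[-1, [0, 0, 0.04], [0, 0, 0]], [-1, [0, 0, 0.04], [0, 0, 0]], [-1, [0, 0, 0.04], [0, 0, 0]], [-1, [0, 0, 0.04], [0, 0, 0]], [-1, [0, 0, 0], [0, 0, 0]], [-1, [0, 0, 0], [0, 0, 0]]]'

```text
t: 9.65
ee_pos: [689.1, 21.5, 124.3]
orientation: [0.002, -3.141, -0.0]
ft_force: [-0.4, 1.1, -1.0]
width: 10.2
grasp_force: 30.0
```

Request:
jog_arm --commands '[[-1, [0, 0, 0.02], [0, 0, 0]], [-1, [0, 0, 0.02], [0, 0, 0]], [-1, [0, 0, 0.02], [0, 0, 0]], [-1, [0, 0, 0], [0, 0, 0]], [-1, [0, 0, 0], [0, 0, 0]]]'

```text
t: 10.15
ee_pos: [689.8, 21.5, 119.6]
orientation: [-0.002, 3.141, 0.0]
ft_force: [-2.4, 0.9, 5.5]
width: 9.8
grasp_force: 30.0
```

Request:
jog_arm --commands '[[-1, [0, 0.004, 0], [0, 0, 0.15]], [-1, [0, 0.004, 0], [0, 0, 0.15]], [-1, [0, 0.004, 0], [0, 0, 0.15]], [-1, [0, 0, 0], [0, 0, 0]], [-1, [0, 0, 0], [0, 0, 0]]]'

```text
t: 10.65
ee_pos: [690.4, 23.6, 119.6]
orientation: [0.55, 3.091, 0.003]
ft_force: [0.4, 4.5, 3.8]
width: 10.3
grasp_force: 30.0
```

```bash
python3 - <<'E'
from m import *
plan(693.5,22,152,90)
o=get_obs();print(o['moment'])
E
```

```text
turn total -0.448 (yaw 69.8->90.0) shift [-0.031 -0.016 -0.324] check tx [-0.939  0.345] tilt [-0.0014  0.0021 -1.    ] F [0.4 4.5 3.8] w 10.3 gf 30.0 p [690.4  23.6 119.6] q6 -1.20 t 10.7
[ 1.09968079 -0.00873652 -0.01263125]
```

Request:
jog_arm --commands '[[-1, [0, 0.01, 0], [0, 0, 0.15]], [-1, [0, 0.006, 0], [0, 0, 0.15]], [-1, [0, 0.006, 0], [0, 0, 0.15]], [-1, [0, 0, 0], [0, 0, 0]], [-1, [0, 0, 0], [0, 0, 0]]]'

```text
t: 11.15
ee_pos: [691.2, 25.0, 119.6]
orientation: [1.081, 2.948, 0.002]
ft_force: [-0.9, 1.2, 5.5]
width: 9.7
grasp_force: 30.0
```

```bash
python3 - <<'E'
from m import *
plan(693.5,22,152,90)
o=get_obs();print(o['moment'])
E
```

```text
turn total -0.895 (yaw 49.7->90.0) shift [-0.023 -0.03  -0.324] check tx [-0.763  0.647] tilt [-9.0e-04  1.5e-03 -1.0e+00] F [-0.9  1.2  5.5] w 9.7 gf 30.0 p [691.2  25.  119.6] q6 -0.85 t 11.2
[ 0.54011454  0.14223036 -0.02743134]
```

Good. Continue.

Request:
jog_arm --commands '[[-1, [0, 0.005, 0], [0, 0, 0.15]], [-1, [0, 0.005, 0], [0, 0, 0.15]], [-1, [0, 0.005, 0], [0, 0, 0.15]], [-1, [0, 0, 0], [0, 0, 0]], [-1, [0, 0, 0], [0, 0, 0]]]'

```text
t: 11.65
ee_pos: [692.3, 25.7, 119.6]
orientation: [1.583, 2.712, 0.002]
ft_force: [-0.3, 1.8, 6.3]
width: 10.0
grasp_force: 30.0
```

Request:
jog_arm --commands '[[-1, [0, 0.005, 0], [0, 0, 0.15]], [-1, [0, 0.005, 0], [0, 0, 0.15]], [-1, [0, 0.005, 0], [0, 0, 0.15]], [-1, [0, 0, 0], [0, 0, 0]], [-1, [0, 0, 0], [0, 0, 0]]]'

```text
t: 12.15
ee_pos: [693.6, 26.1, 119.7]
orientation: [2.035, 2.392, 0.002]
ft_force: [-0.8, 1.4, 6.7]
width: 9.9
grasp_force: 30.0
```

```bash
python3 - <<'E'
from m import *
plan(693.5,22,152,90)
o=get_obs();print(o['moment'])
E
```

```text
turn total -1.795 (yaw 9.2->90.0) shift [ 0.001 -0.041 -0.323] check tx [-0.16   0.987] tilt [-2.0e-04  1.5e-03 -1.0e+00] F [-0.8  1.4  6.7] w 9.9 gf 30.0 p [693.6  26.1 119.7] q6 -0.14 t 12.2
[ 0.20058778  0.25821952 -0.03372038]
```

Request:
jog_arm --commands '[[-1, [0, 0.002, 0], [0, 0, 0.07]], [-1, [0, 0.002, 0], [0, 0, 0.05]], [-1, [0, 0, 0], [0, 0, 0]], [-1, [0, 0, 0], [0, 0, 0]]]'

```text
t: 12.55
ee_pos: [693.9, 26.1, 119.7]
orientation: [2.145, 2.293, 0.001]
ft_force: [-0.7, 1.3, 4.8]
width: 9.9
grasp_force: 30.0
```

```bash
python3 - <<'E'
from m import *
plan(693.5,22,152,90)
o=get_obs();print(o['moment'])
E
```

```text
turn total -1.915 (yaw 3.8->90.0) shift [ 0.004 -0.041 -0.323] check tx [-0.067  0.998] tilt [-2.0e-04  1.3e-03 -1.0e+00] F [-0.7  1.3  4.8] w 9.9 gf 30.0 p [693.9  26.1 119.7] q6 -0.05 t 12.6
[ 0.21346738  0.33163745 -0.06604002]
```

Request:
jog_arm --commands '[[0.2, [0, 0, 0], [0, 0, 0]], [0.2, [0, 0, 0], [0, 0, 0]], [0.2, [0, 0, 0], [0, 0, 0]], [0.2, [0, 0, 0], [0, 0, 0]], [0.2, [0, 0, -0.1], [0, 0, 0]], [0.2, [0, 0, -0.2], [0, 0, 0]], [0.2, [0, 0, -0.3], [0, 0, 0]], [0.2, [0, 0, -0.3], [0, 0, 0.085]], [-0.2, [0, 0, 0], [0, 0, 0]], [-0.2, [0, 0, 0], [0, 0, 0]]]'

```text
t: 13.55
ee_pos: [693.8, 26.2, 209.9]
orientation: [2.222, 2.219, 0.002]
ft_force: [0.1, -0.1, -0.7]
width: 40.2
grasp_force: 0.0
```

```bash
python3 - <<'E'
from m import *
d=np.load('top0.npy',allow_pickle=True).item()
a=ray(d,359.0,182.8,90);b=ray(d,395.7,182.8,90);print(a,b,(a+b)/2)
P=cloud(d);z=P[...,2];q=P[sect(P,600,626,-260,0)&(z>78)&(z<98)];print(len(q),q.min(0).round(),q.max(0).round(),np.median(q,0))
h=(a+b)/2
t=snap('top');s=snap('scene','s4.png')
cv2.imwrite('pics/s4.png',cv2.resize(s['image'][150:240,220:340],None,fx=6,fy=6,interpolation=cv2.INTER_CUBIC))
plan(h[0],h[1],150,0)
E
```

```text
[608.48319614 -92.26766092  90.        ] [ 607.60154993 -214.04372708   90.        ] [ 608.04237304 -153.155694     90.        ]
138 [ 604. -212.   80.] [625. -89.  97.] [ 607.97994482 -150.23432006   88.27545453]
turn total -0.002 (yaw -0.1->0.0) shift [-1.793 -0.845  0.577] check tx [0.002 1.   ] tilt [-1.0e-04 -1.7e-03 -1.0e+00] F [ 0.6 -0.5  0.2] w 35.8 gf 0.0 p [692.6  26.1 207.7] q6 0.02 t 13.7
```

View pics/s4.png

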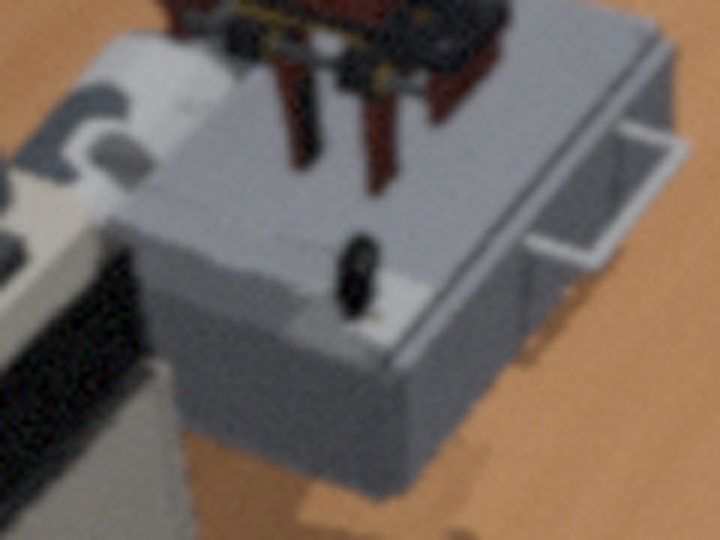

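Request:
jog_arm --commands '[[-0.2, [-0.25, -0.1, 0], [0, 0, 0]], [-0.2, [-0.4, -0.2, 0], [0, 0, 0]], [-0.2, [-0.4, -0.2, 0], [0, 0, 0]], [-0.2, [-0.4, -0.2, 0], [0, 0, 0]], [-0.2, [-0.3, -0.14, 0.1], [0, 0, 0]], [-0.2, [-0.04, 0, 0.2], [0, 0, 0]], [-0.2, [0, 0, 0.2], [0, 0, 0]], [-0.2, [0, 0, 0.1], [0, 0, 0]], [-0.2, [0, 0, 0], [0, 0, 0]], [-0.2, [0, 0, 0], [0, 0, 0]]]'

```text
t: 14.65
ee_pos: [609.0, -152.3, 148.5]
orientation: [-2.223, -2.219, 0.001]
ft_force: [-0.3, -1.1, -0.1]
width: 35.0
grasp_force: 0.0
```

```bash
python3 - <<'E'
from m import *
plan(608,-153,66,0)
E
```

```text
turn total -0.002 (yaw -0.1->-0.0) shift [-0.007 -0.01   0.825] check tx [0.002 1.   ] tilt [ 2.e-04 -7.e-04 -1.e+00] F [-0.3 -1.1 -0.1] w 35.0 gf 0.0 p [ 609.  -152.3  148.5] q6 -0.26 t 14.7
```

Request:
jog_arm --commands '[[-0.2, [0, -0.01, 0.2], [0, 0, 0]], [-0.2, [0, 0, 0.2], [0, 0, 0]], [-0.2, [0, 0, 0.2], [0, 0, 0]], [-0.2, [0, 0, 0.15], [0, 0, 0]], [-0.2, [0, 0, 0.07], [0, 0, 0]], [-0.2, [0, 0, 0], [0, 0, 0]], [-0.2, [0, 0, 0], [0, 0, 0]]]'

```text
t: 15.35
ee_pos: [608.6, -152.7, 67.4]
orientation: [2.223, 2.218, 0.001]
ft_force: [-0.2, -0.9, 0.5]
width: 35.0
grasp_force: 0.0
```

Request:
jog_arm --commands '[[-1, [0, 0, 0], [0, 0, 0]], [-1, [0, 0, 0], [0, 0, 0]], [-1, [0, 0, 0], [0, 0, 0]], [-1, [0, 0, 0], [0, 0, 0]], [-1, [0, 0, 0], [0, 0, 0]], [-1, [0, 0, 0], [0, 0, 0]]]'

```text
t: 15.95
ee_pos: [608.5, -152.7, 67.2]
orientation: [2.223, 2.218, 0.001]
ft_force: [-0.3, -0.0, 4.4]
width: 9.1
grasp_force: 30.0
```

Gripped bar. Pull gently (tool −y = world −x).

Request:
jog_arm --commands '[[-1, [0, -0.05, 0], [0, 0, 0]], [-1, [0, -0.1, 0], [0, 0, 0]], [-1, [0, -0.1, 0], [0, 0, 0]], [-1, [0, 0, 0], [0, 0, 0]]]'

```text
t: 16.35
ee_pos: [581.1, -152.7, 67.2]
orientation: [-2.224, -2.218, 0.002]
ft_force: [-1.6, 0.1, 8.0]
width: 9.3
grasp_force: 30.0
```

Moving freely.

Request:
jog_arm --commands '[[-1, [0, -0.12, 0], [0, 0, 0]], [-1, [0, -0.15, 0], [0, 0, 0]], [-1, [0, -0.15, 0], [0, 0, 0]], [-1, [0, -0.15, 0], [0, 0, 0]], [-1, [0, -0.15, 0], [0, 0, 0]], [-1, [0, -0.15, 0], [0, 0, 0]], [-1, [0, -0.12, 0], [0, 0, 0]], [-1, [0, -0.1, 0], [0, 0, 0]], [-1, [0, -0.05, 0], [0, 0, 0]], [-1, [0, 0, 0], [0, 0, 0]]]'

```text
t: 17.35
ee_pos: [470.9, -152.7, 67.3]
orientation: [2.221, 2.214, 0.006]
ft_force: [11.3, 1.8, -2.7]
width: 9.3
grasp_force: 30.0
```

Request:
jog_arm --commands '[[-0.2, [0, 0, 0], [0, 0, 0]], [-0.2, [0, 0, 0], [0, 0, 0]], [-0.2, [0, 0, 0], [0, 0, 0]], [-0.2, [0, 0, -0.1], [0, 0, 0]], [-0.2, [0, 0, -0.2], [0, 0, 0]], [1, [0, 0, -0.3], [0, 0, -0.15]], [1, [0, 0, -0.3], [0, 0, -0.15]], [1, [0, 0, -0.4], [0, 0, -0.15]], [1, [0, 0, 0], [0, 0, -0.15]], [1, [0, 0, 0], [0, 0, -0.15]]]'

```text
t: 18.35
ee_pos: [469.3, -152.5, 198.7]
orientation: [1.476, 2.77, 0.001]
ft_force: [0.5, 0.8, -0.3]
width: 71.4
grasp_force: 0.0
```

```bash
python3 - <<'E'
from m import *
t=snap('top','t5.png');P=cloud(t);z=P[...,2];V=t['image'].max(-1);S=cv2.cvtColor(t['image'],cv2.COLOR_BGR2HSV)[...,1]
rect(P,sect(P,540,690,240,380)&(z>33)&(z<48)&(S<90),'long')
try: rect(P,sect(P,390,520,120,230)&(z>18)&(z<35),'small')
except Exception: print('small hidden')
q=P[sect(P,450,660,-260,30)&(z>5)&(z<28)]
if len(q): print('floor',np.percentile(q,[2,50,98],axis=0).round())
q=P[sect(P,480,560,-260,30)&(z>76)&(z<92)]
if len(q): print('front',np.percentile(q,[2,50,98],axis=0).round())
plan(611,321,150,73.5)
E
```

```text
long px 563 c 610.4 321.5 short 57.2 long 119.7 yaw_short 73.3 z 40.1
small px 315 c 453.9 173.5 short 42.1 long 87.3 yaw_short 78.1 z 27.0
floor [[ 526. -256.    7.]
 [ 598. -111.   16.]
 [ 658.   17.   23.]]
front [[482. -94.  77.]
 [508. -88.  85.]
 [522.  25.  91.]]
turn total -0.873 (yaw 34.2->73.5) shift [-0.019  4.942  0.48 ] check tx [-0.562  0.827] tilt [-1.2e-03  7.0e-04 -1.0e+00] F [ 0.5  0.4 -0.1] w 75.7 gf 0.0 p [ 468.8 -152.4  198. ] q6 -0.94 t 18.4
```

View pics/t5.png

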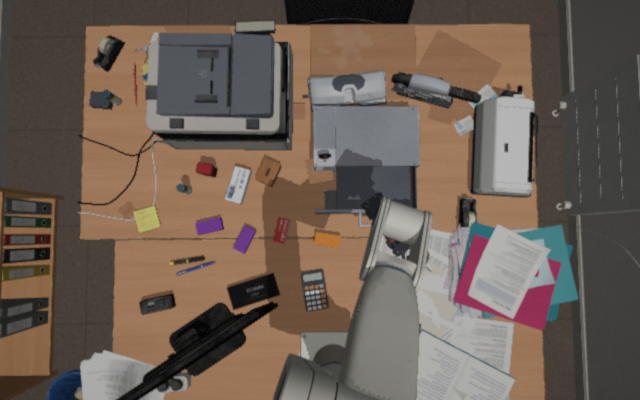

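Request:
jog_arm --commands '[[1, [0, 0, 0], [0, 0, -0.175]], [1, [0, 0, 0], [0, 0, -0.175]], [1, [0, 0, 0], [0, 0, -0.175]], [1, [0, 0, 0], [0, 0, -0.175]], [1, [0, 0, 0], [0, 0, -0.175]], [1, [0, 0.2, 0], [0, 0, 0]], [1, [0, 0.4, 0], [0, 0, 0]], [1, [0, 0.45, 0], [0, 0, 0]], [1, [0, 0.45, 0], [0, 0, 0]], [1, [0, 0.45, 0], [0, 0, 0]]]'

```text
t: 19.4
ee_pos: [525.8, 35.7, 196.9]
orientation: [-0.469, -3.106, 0.0]
ft_force: [0.5, -0.2, 0.4]
width: 88.0
grasp_force: 0.0
```

Request:
jog_arm --commands '[[1, [0, 0.45, 0], [0, 0, 0]], [1, [0, 0.45, 0], [0, 0, 0]], [1, [0, 0.45, 0], [0, 0, 0]], [1, [0, 0.45, 0], [0, 0, 0]], [1, [0, 0.45, 0], [0, 0, 0]], [1, [0, 0.4, 0.1], [0, 0, 0]], [1, [0, 0.24, 0.2], [0, 0, 0]], [1, [0, 0.1, 0.2], [0, 0, 0]], [1, [0, 0, 0], [0, 0, 0]], [1, [0, 0, 0], [0, 0, 0]]]'

```text
t: 20.4
ee_pos: [612.8, 319.5, 146.4]
orientation: [-0.466, -3.105, 0.002]
ft_force: [0.2, -1.2, 0.1]
width: 87.6
grasp_force: 0.0
```

```bash
python3 - <<'E'
from m import *
plan(610.8,321.3,10,73.5)
E
```

```text
turn total -0.013 (yaw 72.9->73.5) shift [0.024 0.011 1.364] check tx [-0.956  0.293] tilt [ 0.0013 -0.0015 -1.    ] F [ 0.2 -1.2  0.1] w 87.6 gf 0.0 p [612.8 319.5 146.4] q6 -0.81 t 20.4
```

Request:
jog_arm --commands '[[1, [0.02, 0.01, 0.2], [0, 0, -0.01]], [1, [0, 0, 0.3], [0, 0, 0]], [1, [0, 0, 0.3], [0, 0, 0]], [1, [0, 0, 0.3], [0, 0, 0]], [1, [0, 0, 0.17], [0, 0, 0]], [1, [0, 0, 0.07], [0, 0, 0]], [1, [0, 0, 0], [0, 0, 0]], [1, [0, 0, 0], [0, 0, 0]]]'

```text
t: 21.2
ee_pos: [612.9, 321.9, 14.2]
orientation: [0.453, 3.107, 0.002]
ft_force: [0.8, 0.2, 0.2]
width: 87.9
grasp_force: 0.0
```

Request:
jog_arm --commands '[[-1, [0, 0, 0], [0, 0, 0]], [-1, [0, 0, 0], [0, 0, 0]], [-1, [0, 0, 0], [0, 0, 0]], [-1, [0, 0, 0], [0, 0, 0]], [-1, [0, 0, 0], [0, 0, 0]], [-1, [0, 0, 0], [0, 0, 0]]]'

```text
t: 21.8
ee_pos: [611.9, 321.7, 12.9]
orientation: [0.452, 3.109, 0.0]
ft_force: [-1.7, 0.4, 2.6]
width: 54.8
grasp_force: 30.0
```

Request:
jog_arm --commands '[[-1, [0, 0, -0.15], [0, 0, 0]], [-1, [0, 0, -0.3], [0, 0, 0]], [-1, [0, 0, -0.4], [0, 0, 0]], [-1, [0, 0, -0.4], [0, 0, 0]], [-1, [0, 0, -0.3], [0, 0, -0.1]], [-1, [0, 0, -0.15], [0, 0, -0.1]], [-1, [0, 0, 0], [0, 0, -0.1]], [-1, [0, 0, 0], [0, 0, -0.07]], [-1, [0, 0, 0], [0, 0, 0]]]'

```text
t: 22.7
ee_pos: [611.9, 321.6, 183.8]
orientation: [-0.003, 3.141, 0.0]
ft_force: [-1.1, -0.2, -0.2]
width: 54.8
grasp_force: 30.0
```

```bash
python3 - <<'E'
from m import *
plan(588,-175,150,90)
E
```

```text
turn total 0.002 (yaw 90.1->90.0) shift [ 0.239 -4.966  0.338] check tx [-1.    -0.002] tilt [-7.e-04  3.e-04 -1.e+00] F [-1.1 -0.2 -0.2] w 54.8 gf 30.0 p [611.9 321.6 183.8] q6 -1.11 t 22.7
```

Request:
jog_arm --commands '[[-1, [0.04, -0.2, 0], [0, 0, 0]], [-1, [0.04, -0.35, 0], [0, 0, 0]], [-1, [0.04, -0.4, 0], [0, 0, 0]], [-1, [0.04, -0.4, 0], [0, 0, 0]], [-1, [0.04, -0.4, 0], [0, 0, 0]], [-1, [0.04, -0.4, 0], [0, 0, 0]], [-1, [0, -0.4, 0], [0, 0, 0]], [-1, [0, -0.4, 0], [0, 0, 0]], [-1, [0, -0.4, 0], [0, 0, 0]], [-1, [0, -0.4, 0], [0, 0, 0]]]'

```text
t: 23.7
ee_pos: [588.2, -55.0, 183.2]
orientation: [0.0, 3.141, -0.0]
ft_force: [0.7, -0.2, 0.2]
width: 54.7
grasp_force: 30.0
```

Request:
jog_arm --commands '[[-1, [0, -0.4, 0], [0, 0, 0]], [-1, [0, -0.35, 0], [0, 0, 0]], [-1, [0, -0.3, 0.1], [0, 0, 0]], [-1, [0, -0.15, 0.2], [0, 0, 0]], [-1, [0, 0, 0.1], [0, 0, 0]], [-1, [0, 0, 0], [0, 0, 0]], [-1, [0, 0, 0], [0, 0, 0]]]'

```text
t: 24.4
ee_pos: [588.7, -172.4, 142.9]
orientation: [0.003, -3.141, -0.001]
ft_force: [-0.1, 1.0, -0.6]
width: 55.0
grasp_force: 30.0
```

```bash
python3 - <<'E'
from m import *
plan(588,-175,31,90)
t=snap('top','t6.png');P=cloud(t);z=P[...,2];q=P[sect(P,450,660,-260,30)&(z>5)&(z<28)];print('floor',np.percentile(q,[2,50,98],axis=0).round())
for n in('top','scene'):
    P=cloud(snap(n));z=P[...,2]
    q=P[sect(P,480,700,-260,30)&(z>76)&(z<200)]
    try: rect(P,sect(P,480,680,-300,-90)&(z>120)&(z<190)&(z<176),'carton '+n)
    except Exception as e: print(e)
E
```

```text
turn total 0.002 (yaw 90.1->90.0) shift [ 0.007 -0.026  1.119] check tx [-1.    -0.002] tilt [ 4.e-04  3.e-04 -1.e+00] F [-0.1  1.  -0.6] w 55.0 gf 30.0 p [ 588.7 -172.4  142.9] q6 -1.88 t 24.4
floor [[ 485. -242.    6.]
 [ 571.  -60.   16.]
 [ 658.   20.   24.]]
carton top px 32 c 555.8 -182.2 short 10.1 long 32.0 yaw_short -1.0 z 169.2
carton scene px 532 c 589.6 -172.0 short 81.4 long 123.2 yaw_short 85.8 z 165.5
```

Request:
jog_arm --commands '[[-1, [0, -0.02, 0.2], [0, 0, 0]], [-1, [0, 0, 0.3], [0, 0, 0]], [-1, [0, 0, 0.25], [0, 0, 0]], [-1, [0, 0, 0.2], [0, 0, 0]], [-1, [0, 0, 0.1], [0, 0, 0]], [-1, [0, 0, 0.05], [0, 0, 0]], [-1, [0, 0, 0], [0, 0, 0]], [-1, [0, 0, 0], [0, 0, 0]]]'

```text
t: 25.35
ee_pos: [589.4, -175.5, 33.7]
orientation: [-0.003, 3.14, -0.001]
ft_force: [0.2, 0.2, -0.5]
width: 54.8
grasp_force: 30.0
```

Request:
jog_arm --commands '[[-1, [0, 0, 0.04], [0, 0, 0]], [-1, [0, 0, 0], [0, 0, 0]], [0.7, [0, 0, 0], [0, 0, 0]], [0.7, [0, 0, 0], [0, 0, 0]], [0.7, [0, 0, 0], [0, 0, 0]], [0.7, [0, 0, 0], [0, 0, 0]], [0.7, [0, 0, -0.2], [0, 0, 0]], [0.7, [0, 0, -0.4], [0, 0, 0]], [0.7, [0, 0, -0.5], [0, 0, 0]], [0.7, [0, 0, -0.3], [0, 0, 0]]]'

```text
t: 26.35
ee_pos: [589.7, -175.8, 172.1]
orientation: [-0.002, 3.138, -0.002]
ft_force: [0.5, -0.6, -0.5]
width: 74.5
grasp_force: 0.0
```

```bash
python3 - <<'E'
from m import *
t=snap('top','t7.png');P=cloud(t);z=P[...,2]
rect(P,sect(P,390,520,120,230)&(z>18)&(z<35),'small')
try:rect(P,sect(P,522,662,-262,-50)&(z>45)&(z<66),'placed')
except Exception:print('hid')
plan(454,173.5,60,78)
E
```

```text
small px 300 c 429.3 169.7 short 42.7 long 86.6 yaw_short 78.2 z 27.1
placed px 22 c 568.3 -194.2 short 11.3 long 17.6 yaw_short 88.8 z 56.4
turn total 0.269 (yaw 90.1->78.0) shift [2.078 3.136 1.164] check tx [-1.    -0.002] tilt [-0.0093 -0.003  -1.    ] F [ 2.3 -0.1  2.2] w 74.5 gf 0.0 p [ 592.  -176.5  176.4] q6 -1.88 t 26.4
```

Request:
jog_arm --commands '[[0.7, [0, 0, 0], [0, 0, 0.135]], [0.7, [0, 0, 0], [0, 0, 0.134]], [0.7, [0.15, 0.2, 0], [0, 0, 0]], [0.7, [0.25, 0.33, 0], [0, 0, 0]], [0.7, [0.3, 0.4, 0], [0, 0, 0]], [0.7, [0.3, 0.4, 0], [0, 0, 0]], [0.7, [0.3, 0.4, 0], [0, 0, 0]], [0.7, [0.3, 0.4, 0], [0, 0, 0]], [0.7, [0.3, 0.4, 0], [0, 0, 0]], [0.7, [0.25, 0.32, 0.2], [0, 0, 0]]]'

```text
t: 27.4
ee_pos: [438.1, 150.5, 150.3]
orientation: [0.328, 3.12, 0.003]
ft_force: [0.1, 0.3, -0.0]
width: 74.8
grasp_force: 0.0
```

Request:
jog_arm --commands '[[0.7, [0.12, 0.16, 0.3], [0, 0, 0]], [0.7, [0.04, 0.04, 0.3], [0, 0, 0]], [0.7, [0, 0, 0], [0, 0, 0]], [0.7, [0, 0, 0], [0, 0, 0]]]'

```text
t: 27.8
ee_pos: [426.0, 170.8, 88.7]
orientation: [-0.328, -3.123, 0.001]
ft_force: [-0.0, -0.3, -0.8]
width: 74.6
grasp_force: 0.0
```

```bash
python3 - <<'E'
from m import *
for n in('scene','top'):
    t=snap(n);P=cloud(t);z=P[...,2]
    try: rect(P,sect(P,370,520,110,240)&(z>18)&(z<33)&(t['image'][...,2].astype(int)-t['image'][...,1]>50),'small '+n)
    except Exception: print('hid')
    S=cv2.cvtColor(t['image'],cv2.COLOR_BGR2HSV)[...,1]
    try: rect(P,sect(P,522,662,-262,-50)&(z>45)&(z<66)&(S<90),'placed '+n)
    except Exception:print('hid')
plan(429.3,169.7,10,78.2)
E
```

```text
small scene px 248 c 433.6 168.8 short 45.9 long 88.6 yaw_short 79.3 z 28.3
hid
hid
placed top px 580 c 587.9 -173.6 short 55.1 long 117.2 yaw_short 89.4 z 55.8
turn total -0.006 (yaw 77.9->78.2) shift [-0.021 -0.007  0.798] check tx [-0.978  0.209] tilt [-1.6e-03  9.0e-04 -1.0e+00] F [-0.1  0.5  0.4] w 74.4 gf 0.0 p [427.3 170.8  89.8] q6 -1.01 t 27.9
```

Request:
jog_arm --commands '[[0.7, [-0.025, -0.005, 0.2], [0, 0, 0]], [0.7, [0, 0, 0.3], [0, 0, 0]], [0.7, [0, 0, 0.2], [0, 0, 0]], [0.7, [0, 0, 0.1], [0, 0, 0]], [0.7, [0, 0, 0.03], [0, 0, 0]], [0.7, [0, 0, 0], [0, 0, 0]], [0.7, [0, 0, 0], [0, 0, 0]]]'

```text
t: 28.6
ee_pos: [429.4, 170.2, 6.6]
orientation: [0.329, 3.123, 0.001]
ft_force: [0.0, -1.1, -1.7]
width: 74.4
grasp_force: 0.0
```

Request:
jog_arm --commands '[[0.7, [0, 0, 0.02], [0, 0, 0]], [-1, [0, 0, 0], [0, 0, 0]], [-1, [0, 0, 0], [0, 0, 0]], [-1, [0, 0, 0], [0, 0, 0]], [-1, [0, 0, 0], [0, 0, 0]], [-1, [0, 0, 0], [0, 0, 0]], [-1, [0, 0, 0], [0, 0, 0]], [-1, [0, 0, 0], [0, 0, 0]]]'

```text
t: 29.4
ee_pos: [428.6, 170.0, 3.7]
orientation: [0.329, 3.124, 0.0]
ft_force: [-0.3, 0.5, 1.1]
width: 42.0
grasp_force: 30.0
```

Request:
jog_arm --commands '[[-1, [0, 0, -0.1], [0, 0, 0]], [-1, [0, 0, -0.2], [0, 0, 0]], [-1, [0, 0, -0.4], [0, 0, 0]], [-1, [0, 0, -0.4], [0, 0, 0]], [-1, [0, 0, -0.3], [0, 0, -0.1]], [-1, [0, 0, -0.2], [0, 0, -0.1]], [-1, [0, 0, 0], [0, 0, -0.07]], [-1, [0, 0, 0], [0, 0, 0]]]'

```text
t: 30.2
ee_pos: [428.7, 170.0, 164.9]
orientation: [-0.004, 3.14, 0.001]
ft_force: [0.7, 1.2, -1.0]
width: 42.0
grasp_force: 30.0
```

```bash
python3 - <<'E'
from m import *
plan(588,-60,60,90)
E
```

```text
turn total 0.004 (yaw 90.2->90.0) shift [-1.593 -2.3    1.049] check tx [-1.    -0.003] tilt [-1.8e-03  6.0e-04 -1.0e+00] F [ 0.7  1.2 -1. ] w 42.0 gf 30.0 p [428.7 170.  164.9] q6 -1.22 t 30.2
```

Request:
jog_arm --commands '[[-1, [-0.1, -0.15, 0], [0, 0, 0]], [-1, [-0.2, -0.29, 0], [0, 0, 0]], [-1, [-0.25, -0.36, 0], [0, 0, 0]], [-1, [-0.25, -0.36, 0], [0, 0, 0]], [-1, [-0.25, -0.36, 0], [0, 0, 0]], [-1, [-0.25, -0.36, 0], [0, 0, 0]], [-1, [-0.2, -0.29, 0], [0, 0, 0]], [-1, [-0.09, -0.13, 0.15], [0, 0, 0]], [-1, [0, 0, 0.25], [0, 0, 0]], [-1, [0, 0, 0.3], [0, 0, 0]]]'

```text
t: 31.2
ee_pos: [588.4, -60.5, 93.1]
orientation: [0.001, 3.141, -0.0]
ft_force: [0.1, 0.9, -0.8]
width: 41.6
grasp_force: 30.0
```

Request:
jog_arm --commands '[[-1, [0, 0, 0.25], [0, 0, 0]], [-1, [0, 0, 0.2], [0, 0, 0]], [-1, [0, 0, 0.15], [0, 0, 0]], [-1, [0, 0, 0.07], [0, 0, 0]], [-1, [0, 0, 0], [0, 0, 0]], [-1, [0, 0, 0], [0, 0, 0]]]'

```text
t: 31.8
ee_pos: [588.5, -59.7, 27.2]
orientation: [-0.003, 3.141, -0.0]
ft_force: [0.5, -0.1, -1.0]
width: 41.6
grasp_force: 30.0
```

Request:
jog_arm --commands '[[-1, [0, 0, 0.06], [0, 0, 0]], [-1, [0, 0, 0], [0, 0, 0]], [0.4, [0, 0, 0], [0, 0, 0]], [0.4, [0, 0, 0], [0, 0, 0]], [0.4, [0, 0, 0], [0, 0, 0]], [0.4, [0, 0, 0], [0, 0, 0]], [0.4, [0, 0, -0.2], [0, 0, 0]], [0.4, [0, 0, -0.4], [0, 0, 0]], [-0.2, [0, 0, -0.5], [0, 0, 0]], [-0.2, [0, 0, -0.4], [0, 0, 0]]]'

```text
t: 32.8
ee_pos: [588.4, -59.9, 173.3]
orientation: [-0.003, 3.14, -0.0]
ft_force: [1.2, 0.1, 0.5]
width: 49.0
grasp_force: 0.0
```

Request:
jog_arm --commands '[[-0.2, [0, 0, 0], [0, 0, 0.18]], [-0.2, [0, 0, 0], [0, 0, 0.18]], [-0.2, [0, 0, 0], [0, 0, 0.18]], [-0.2, [0, 0, 0], [0, 0, 0.18]], [-0.2, [0, 0, 0], [0, 0, 0.18]], [-0.2, [0, 0, 0], [0, 0, 0.18]], [-0.2, [0, 0, 0], [0, 0, 0.18]], [-0.2, [0, 0, 0], [0, 0, 0.18]], [-0.2, [0, 0, 0], [0, 0, 0.18]], [-0.2, [0, 0, 0], [0, 0, 0.18]]]'

```text
t: 33.8
ee_pos: [588.1, -59.7, 171.1]
orientation: [2.044, 2.385, 0.0]
ft_force: [0.3, 0.1, -0.8]
width: 34.5
grasp_force: 0.0
```

```bash
python3 - <<'E'
from m import *
t=snap('top','t8.png');P=cloud(t);z=P[...,2]
try: rect(P,sect(P,535,640,-112,-5)&(z>32)&(z<52),'placed small')
except Exception: print('hid')
s=snap('scene','s8.png')
g=cv2.cvtColor(t['image'],cv2.COLOR_BGR2GRAY);print(g[215:235,378])
plan(469.7,-153,150,0)
E
```

```text
placed small px 24 c 568.7 -41.0 short 9.5 long 42.5 yaw_short -85.9 z 42.5
[ 95  94  93  96 102 109 123 139 146 142 121 106 104 107 109 111 111 114
 116 117]
turn total 0.201 (yaw 9.1->0.0) shift [-0.933 -1.184  0.21 ] check tx [-0.157  0.988] tilt [-2.e-04  5.e-04 -1.e+00] F [-0.2 -0.4 -0.7] w 35.1 gf 0.0 p [588.1 -59.7 171. ] q6 -0.28 t 33.9
```

View pics/t8.png

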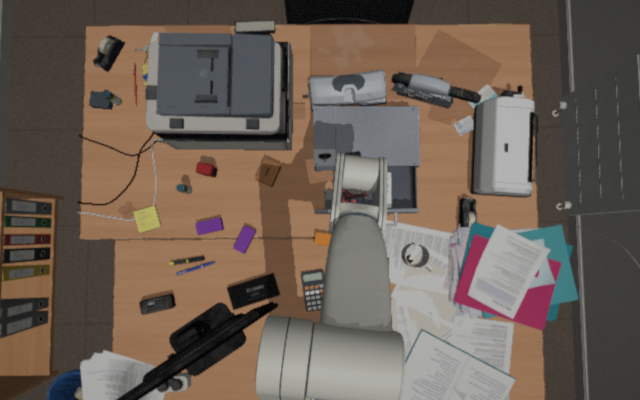

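Request:
jog_arm --commands '[[-0.2, [0, 0, 0], [0, 0, 0.1]], [-0.2, [0, 0, 0], [0, 0, 0.1]], [-0.2, [-0.2, -0.25, 0], [0, 0, 0]], [-0.2, [-0.3, -0.4, 0], [0, 0, 0]], [-0.2, [-0.3, -0.35, 0], [0, 0, 0]], [-0.2, [-0.13, -0.16, 0], [0, 0, 0]], [-0.2, [0, 0, 0], [0, 0, 0]], [-0.2, [0, 0, 0], [0, 0, 0]], [-0.2, [0, 0, 0], [0, 0, 0]]]'

```text
t: 34.8
ee_pos: [473.5, -152.6, 171.0]
orientation: [2.216, 2.225, 0.001]
ft_force: [1.5, -0.2, 0.3]
width: 35.1
grasp_force: 0.0
```

```bash
python3 - <<'E'
from m import *
s=snap('scene');P=cloud(s);z=P[...,2]
q=P[sect(P,450,500,-260,-60)&(z>78)&(z<96)];print(len(q),np.percentile(q,[5,50,95],axis=0).round(1) if len(q) else'')
plan(472,-153,67,0)
t=snap('top');P=cloud(t);z=P[...,2]
try:
    rect(P,sect(P,535,640,-112,-5)&(z>32)&(z<52),'placed small')
    rect(P,sect(P,522,662,-262,-100)&(z>45)&(z<66),'placed long')
except Exception: print('hid')
u,v=px(s,[472,-140,100]).astype(int)
cv2.imwrite('pics/s9.png',cv2.resize(s['image'][v-45:v+45,u-60:u+60],None,fx=6,fy=6,interpolation=cv2.INTER_CUBIC))
E
```

```text
117 [[ 465.  -213.1   85.8]
 [ 470.9 -145.2   90.2]
 [ 495.8  -87.4   94.4]]
turn total 0.006 (yaw 0.2->-0.0) shift [-0.006 -0.014  1.038] check tx [-0.004  1.   ] tilt [-1.e-04  8.e-04 -1.e+00] F [-0.1 -0.  -1.1] w 34.7 gf 0.0 p [ 473.4 -152.4  170.8] q6 -0.34 t 34.9
placed small px 332 c 587.9 -58.4 short 41.8 long 86.5 yaw_short 89.4 z 42.8
placed long px 319 c 613.2 -173.8 short 55.5 long 65.9 yaw_short 89.4 z 55.5
```

View pics/s9.png

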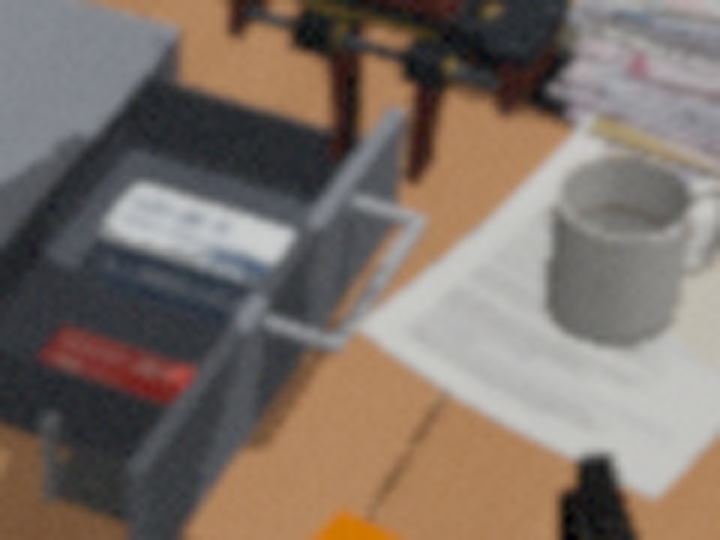

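Request:
jog_arm --commands '[[-0.2, [0, -0.02, 0.2], [0, 0, 0]], [-0.2, [0, 0, 0.3], [0, 0, 0]], [-0.2, [0, 0, 0.3], [0, 0, 0]], [-0.2, [0, 0, 0.15], [0, 0, 0]], [-0.2, [0, 0, 0.08], [0, 0, 0]], [-0.2, [0, 0, 0], [0, 0, 0]], [-0.2, [0, 0, 0], [0, 0, 0]], [-1, [0, 0, 0], [0, 0, 0]], [-1, [0, 0, 0], [0, 0, 0]], [-1, [0, 0, 0], [0, 0, 0]]]'

```text
t: 35.9
ee_pos: [470.7, -153.1, 68.3]
orientation: [2.218, 2.223, 0.001]
ft_force: [0.6, 0.5, -0.1]
width: 14.3
grasp_force: 0.0
```

Request:
jog_arm --commands '[[-1, [0, 0, 0], [0, 0, 0]], [-1, [0, 0, 0], [0, 0, 0]], [-1, [0, 0, 0], [0, 0, 0]]]'

```text
t: 36.2
ee_pos: [470.9, -153.1, 68.1]
orientation: [2.218, 2.223, 0.001]
ft_force: [1.4, 0.7, 4.5]
width: 9.0
grasp_force: 30.0
```

Request:
jog_arm --commands '[[-1, [0, 0.05, 0], [0, 0, 0]], [-1, [0, 0.1, 0], [0, 0, 0]], [-1, [0, 0.15, 0], [0, 0, 0]], [-1, [0, 0.15, 0], [0, 0, 0]], [-1, [0, 0.15, 0], [0, 0, 0]], [-1, [0, 0.15, 0], [0, 0, 0]], [-1, [0, 0.15, 0], [0, 0, 0]], [-1, [0, 0.15, 0], [0, 0, 0]], [-1, [0, 0.12, 0], [0, 0, 0]], [-1, [0, 0.08, 0], [0, 0, 0]]]'

```text
t: 37.2
ee_pos: [596.1, -153.1, 68.2]
orientation: [2.218, 2.224, -0.0]
ft_force: [-1.1, -2.2, 8.4]
width: 9.2
grasp_force: 30.0
```

Request:
jog_arm --commands '[[-1, [0, 0.06, 0], [0, 0, 0]], [-1, [0, 0.04, 0], [0, 0, 0]], [-1, [0, 0.03, 0], [0, 0, 0]], [-1, [0, 0.02, 0], [0, 0, 0]], [-1, [0, 0, 0], [0, 0, 0]], [-1, [0, 0, 0], [0, 0, 0]]]'

```text
t: 37.8
ee_pos: [610.8, -153.1, 68.2]
orientation: [2.218, 2.223, 0.0]
ft_force: [0.0, -1.7, 5.3]
width: 9.2
grasp_force: 30.0
```

Request:
jog_arm --commands '[[-1, [0, 0.02, 0], [0, 0, 0]], [-1, [0, 0.01, 0], [0, 0, 0]], [-1, [0, 0.01, 0], [0, 0, 0]], [-1, [0, 0, 0], [0, 0, 0]], [-1, [0, 0, 0], [0, 0, 0]]]'

```text
t: 38.3
ee_pos: [610.9, -153.1, 68.1]
orientation: [-2.215, -2.221, 0.008]
ft_force: [-12.3, -3.6, 15.9]
width: 9.2
grasp_force: 30.0
```

Request:
jog_arm --commands '[[-1, [0, -0.02, 0], [0, 0, 0]], [-0.2, [0, 0, 0], [0, 0, 0]], [-0.2, [0, 0, 0], [0, 0, 0]], [-0.2, [0, 0, 0], [0, 0, 0]], [-0.2, [0, 0, 0], [0, 0, 0]], [-0.2, [0, 0, -0.2], [0, 0, 0]], [-0.2, [0, 0, -0.4], [0, 0, 0]], [-0.2, [0, 0, -0.5], [0, 0, 0]], [-0.2, [0, 0, -0.4], [0, 0, -0.085]], [-0.2, [0, 0, 0], [0, 0, 0]]]'

```text
t: 39.3
ee_pos: [615.9, -153.4, 224.1]
orientation: [2.135, 2.292, 0.008]
ft_force: [0.5, -0.0, -0.1]
width: 35.1
grasp_force: 0.0
```

```bash
python3 - <<'E'
from m import *
s=snap('scene');P=cloud(s);z=P[...,2]
q=P[sect(P,590,630,-260,-60)&(z>78)&(z<96)];print(len(q),np.percentile(q,[5,50,95],axis=0).round(1))
for n in('scene','top'):
    s=snap(n);P=cloud(s);z=P[...,2];V=s['image'].max(-1)
    try:rect(P,sect(P,650,740,-20,70)&(z>117)&(z<165)&(V<70),'bow '+n)
    except Exception: print('hid')
g=cv2.cvtColor(s['image'],cv2.COLOR_BGR2GRAY);print(g[165:190,378])
plan(693.9,26.1,185,3.8)
E
```

```text
100 [[ 604.3 -211.    85.1]
 [ 609.5 -147.2   89.9]
 [ 626.7  -89.9   94.2]]
bow scene px 83 c 690.7 24.2 short 11.3 long 43.6 yaw_short -1.1 z 143.3
bow top px 54 c 690.1 21.6 short 10.4 long 35.4 yaw_short 0.8 z 152.5
[153 151 147 137 129 118 114 109 108 117 130 138 141 142 145 153 155 155
 155 155 155 154 156 155 147]
turn total 0.003 (yaw 3.9->3.8) shift [1.726 0.938 0.32 ] check tx [-0.069  0.998] tilt [ 4.e-04 -9.e-04 -1.e+00] F [ 0.6 -0.2  0.1] w 35.0 gf 0.0 p [ 611.7 -152.4  217. ] q6 -0.33 t 39.5
```

Request:
jog_arm --commands '[[-0.2, [0.2, 0.1, 0], [0, 0, 0]], [-0.2, [0.35, 0.2, 0], [0, 0, 0]], [-0.2, [0.4, 0.22, 0], [0, 0, 0]], [-0.2, [0.4, 0.22, 0], [0, 0, 0]], [-0.2, [0.25, 0.14, 0], [0, 0, 0]], [-0.2, [0.13, 0.06, 0.1], [0, 0, 0]], [-0.2, [0, 0, 0.2], [0, 0, 0]], [-0.2, [0, 0, 0], [0, 0, 0]], [-0.2, [0, 0, 0], [0, 0, 0]], [-0.2, [0, 0, 0], [0, 0, 0]]]'

```text
t: 40.45
ee_pos: [694.0, 25.6, 187.8]
orientation: [-2.145, -2.296, 0.0]
ft_force: [0.5, -0.4, 0.7]
width: 35.1
grasp_force: 0.0
```

```bash
python3 - <<'E'
from m import *
plan(693.5,26.1,119.9,3.8)
E
```

```text
turn total 0.002 (yaw 3.9->3.8) shift [ 0.005 -0.005  0.679] check tx [-0.068  0.998] tilt [-1.e-04 -1.e-04 -1.e+00] F [ 0.5 -0.4  0.7] w 35.1 gf 0.0 p [694.   25.6 187.8] q6 -0.05 t 40.5
```

Request:
jog_arm --commands '[[-0.2, [0.005, -0.005, 0.2], [0, 0, 0]], [-0.2, [0, 0, 0.2], [0, 0, 0]], [-0.2, [0, 0, 0.15], [0, 0, 0]], [-0.2, [0, 0, 0.08], [0, 0, 0]], [-0.2, [0, 0, 0.04], [0, 0, 0]], [-0.2, [0, 0, 0], [0, 0, 0]], [-0.2, [0, 0, 0], [0, 0, 0]]]'

```text
t: 41.15
ee_pos: [694.1, 27.0, 121.5]
orientation: [2.143, 2.296, 0.001]
ft_force: [0.2, -0.1, 0.3]
width: 35.3
grasp_force: 0.0
```

```bash
python3 - <<'E'
from m import *
plan(693.5,26.1,119.7,3.8)
E
```

```text
turn total 0.003 (yaw 4.0->3.8) shift [-0.008 -0.007  0.018] check tx [-0.069  0.998] tilt [-1.0e-04  1.2e-03 -1.0e+00] F [ 0.2 -0.1  0.3] w 35.3 gf 0.0 p [694.1  27.  121.5] q6 -0.05 t 41.1
```

Request:
jog_arm --commands '[[-0.2, [-0.008, -0.004, 0.018], [0, 0, 0]], [-0.2, [0, 0, 0], [0, 0, 0]], [-1, [0, 0, 0], [0, 0, 0]], [-1, [0, 0, 0], [0, 0, 0]], [-1, [0, 0, 0], [0, 0, 0]], [-1, [0, 0, 0], [0, 0, 0]], [-1, [0, 0, 0], [0, 0, 0]], [-1, [0, 0, 0], [0, 0, 0]], [-1, [0, 0, 0], [0, 0, 0]]]'

```text
t: 42.05
ee_pos: [693.6, 26.2, 119.0]
orientation: [2.143, 2.296, 0.001]
ft_force: [3.2, 0.7, -0.8]
width: 9.7
grasp_force: 30.0
```

```bash
python3 - <<'E'
from m import *
plan(693.5,26.1,119.7,3.8);print(get_obs()['moment'])
E
```

```text
turn total 0.004 (yaw 4.0->3.8) shift [-0.001 -0.001 -0.007] check tx [-0.069  0.998] tilt [-0.e+00  8.e-04 -1.e+00] F [ 3.2  0.7 -0.8] w 9.7 gf 30.0 p [693.6  26.2 119. ] q6 -0.05 t 42.0
[ 0.05324291 -0.35773483  0.1101218 ]
```

Request:
jog_arm --commands '[[-1, [0, -0.005, 0], [0, 0, -0.15]], [-1, [0, -0.005, 0], [0, 0, -0.15]], [-1, [0, -0.005, 0], [0, 0, -0.15]], [-1, [0, 0, 0], [0, 0, 0]], [-1, [0, 0, 0], [0, 0, 0]]]'

```text
t: 42.55
ee_pos: [692.1, 26.1, 119.0]
orientation: [1.71, 2.635, 0.001]
ft_force: [3.1, 1.7, -0.8]
width: 10.0
grasp_force: 30.0
```

Request:
jog_arm --commands '[[-1, [0, -0.005, 0], [0, 0, -0.15]], [-1, [0, -0.005, 0], [0, 0, -0.15]], [-1, [0, -0.005, 0], [0, 0, -0.15]], [-1, [0, 0, 0], [0, 0, 0]], [-1, [0, 0, 0], [0, 0, 0]]]'

```text
t: 43.05
ee_pos: [691.0, 25.3, 119.0]
orientation: [1.222, 2.893, 0.001]
ft_force: [3.7, 2.9, -1.4]
width: 9.7
grasp_force: 30.0
```

Request:
jog_arm --commands '[[-1, [0, -0.005, 0], [0, 0, -0.15]], [-1, [0, -0.005, 0], [0, 0, -0.15]], [-1, [0, -0.005, 0], [0, 0, -0.15]], [-1, [0, 0, 0], [0, 0, 0]], [-1, [0, 0, 0], [0, 0, 0]]]'

```text
t: 43.55
ee_pos: [690.1, 24.1, 119.0]
orientation: [0.693, 3.063, 0.001]
ft_force: [4.1, 1.9, -2.5]
width: 10.1
grasp_force: 30.0
```

Request:
jog_arm --commands '[[-1, [0, -0.006, 0], [0, 0, -0.15]], [-1, [0, -0.006, 0], [0, 0, -0.15]], [-1, [0, -0.006, 0], [0, 0, -0.15]], [-1, [0, 0, 0], [0, 0, 0]], [-1, [0, 0, 0], [0, 0, 0]]]'

```text
t: 44.05
ee_pos: [689.5, 22.7, 119.1]
orientation: [0.144, 3.137, 0.001]
ft_force: [4.9, 3.7, -1.5]
width: 9.7
grasp_force: 30.0
```

```bash
python3 - <<'E'
from m import *
plan(689.8,21.5,119.7,90);print(get_obs()['moment'])
E
```

```text
turn total -0.117 (yaw 84.7->90.0) shift [-0.003 -0.012 -0.006] check tx [-0.996  0.092] tilt [-1.e-03  8.e-04 -1.e+00] F [ 4.9  3.7 -1.5] w 9.7 gf 30.0 p [689.5  22.7 119.1] q6 -1.46 t 44.0
[ 0.74856194 -0.85739858  0.02525317]
```

Request:
jog_arm --commands '[[-1, [-0.01, 0, 0], [0, 0, -0.12]], [-1, [0, 0, 0], [0, 0, 0]], [-1, [0, 0, 0], [0, 0, -0.08]], [-1, [0, 0, 0], [0, 0, -0.08]], [-1, [0, 0, 0], [0, 0, 0]], [-1, [0, 0, 0], [0, 0, 0]]]'

```text
t: 44.65
ee_pos: [689.7, 22.0, 119.0]
orientation: [0.201, -3.135, 0.0]
ft_force: [-0.4, 1.9, 2.4]
width: 10.1
grasp_force: 30.0
```

```bash
python3 - <<'E'
from m import *
plan(689.8,21.5,119.7,90);print(get_obs()['moment'])
E
```

```text
turn total 0.163 (yaw 97.3->90.0) shift [-0.001 -0.005 -0.007] check tx [-0.992 -0.127] tilt [ 6.e-04 -1.e-04 -1.e+00] F [-0.4  1.9  2.4] w 10.1 gf 30.0 p [689.7  22.  119. ] q6 -1.68 t 44.6
[ 0.3036049  -0.19322195 -0.05213948]
```

Request:
jog_arm --commands '[[-1, [0, 0, 0], [0, 0, -0.08]], [-1, [0, 0, 0], [0, 0, 0]], [-1, [0, 0, 0], [0, 0, 0]]]'

```text
t: 44.95
ee_pos: [689.8, 21.8, 118.9]
orientation: [0.3, -3.127, 0.0]
ft_force: [-0.6, -0.0, 2.2]
width: 10.2
grasp_force: 30.0
```

```bash
python3 - <<'E'
from m import *
plan(689.8,21.5,119.7,90);print(get_obs()['moment'])
E
```

```text
turn total 0.243 (yaw 100.9->90.0) shift [ 0.    -0.003 -0.008] check tx [-0.982 -0.19 ] tilt [ 4.e-04 -1.e-04 -1.e+00] F [-0.6 -0.   2.2] w 10.2 gf 30.0 p [689.8  21.8 118.9] q6 -1.75 t 45.0
[ 0.03798628 -0.00449321 -0.37156241]
```

Request:
jog_arm --commands '[[-1, [0, 0, 0], [0, 0, 0.12]], [-1, [0, 0, 0], [0, 0, 0.12]], [-1, [0, 0, 0], [0, 0, 0]], [-1, [0, 0, -0.03], [0, 0, 0]], [-1, [0, 0, -0.03], [0, 0, 0]], [-1, [0, 0, 0], [0, 0, 0]]]'

```text
t: 45.55
ee_pos: [690.1, 22.1, 125.2]
orientation: [-0.011, 3.141, -0.0]
ft_force: [-0.4, -0.1, 0.1]
width: 10.0
grasp_force: 30.0
```

Request:
jog_arm --commands '[[-1, [0, 0, -0.05], [0, 0, 0]], [-1, [0, 0, -0.05], [0, 0, 0]], [-1, [0, 0, -0.05], [0, 0, 0]], [-1, [0, 0, -0.05], [0, 0, 0]], [-1, [0, 0, -0.1], [0, 0, 0]], [-1, [0, 0, -0.2], [0, 0, 0]], [-1, [0, 0, -0.2], [0, 0, 0]], [-1, [0, 0, 0], [0, 0, 0]], [-1, [0, 0, 0], [0, 0, 0]]]'

```text
t: 46.45
ee_pos: [690.2, 22.1, 195.3]
orientation: [-0.01, 3.14, 0.0]
ft_force: [-0.2, 0.1, -1.3]
width: 9.6
grasp_force: 30.0
```

```bash
python3 - <<'E'
from m import *
s=snap('scene','s10.png')
cv2.imwrite('pics/s10c.png',cv2.resize(s['image'][145:235,220:340],None,fx=6,fy=6,interpolation=cv2.INTER_CUBIC))
plan(653.2,217.8,190,65.5)
E
```

```text
turn total 0.552 (yaw 90.4->65.5) shift [1.143 1.63  0.044] check tx [-1.    -0.006] tilt [ 6.e-04 -0.e+00 -1.e+00] F [-1.1  0.6 -1.2] w 9.7 gf 30.0 p [689.6  22.1 194.4] q6 -1.56 t 46.5
```

View pics/s10c.png

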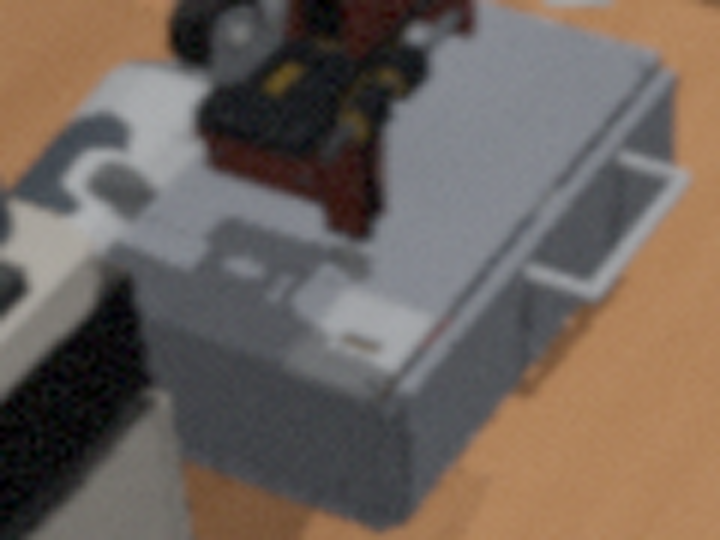

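Request:
jog_arm --commands '[[-1, [0.2, 0, 0], [0, 0, 0]], [-1, [0.17, 0.1, 0], [0, 0, 0]], [-1, [0, 0.25, 0], [0, 0, 0]], [-1, [0, 0.35, 0], [0, 0, 0]], [-1, [0, 0.35, 0], [0, 0, 0]], [-1, [0, 0.35, 0], [0, 0, 0]], [-1, [0, 0.3, 0], [0, 0, 0]], [-1, [0, 0.2, 0], [0, 0, 0.1]], [-1, [0, 0.05, 0], [0, 0, 0.15]], [-1, [0, 0, 0], [0, 0, 0.15]]]'

```text
t: 47.5
ee_pos: [651.2, 218.1, 193.1]
orientation: [-0.486, -3.101, 0.002]
ft_force: [0.0, -0.5, 0.1]
width: 9.8
grasp_force: 30.0
```

Request:
jog_arm --commands '[[-1, [0, 0, 0], [0, 0, 0.15]], [-1, [0, 0, 0], [0, 0, 0]], [-1, [0, 0, 0], [0, 0, 0]], [-1, [0, 0, 0], [0, 0, 0]]]'

```text
t: 47.9
ee_pos: [651.9, 216.7, 194.2]
orientation: [-0.66, -3.071, 0.001]
ft_force: [0.6, 0.2, -0.3]
width: 10.1
grasp_force: 30.0
```

```bash
python3 - <<'E'
from m import *
plan(653.2,217.8,95,65.5)
E
```

```text
turn total 0.005 (yaw 65.7->65.5) shift [-0.007  0.016  0.992] check tx [-0.912  0.411] tilt [ 7.e-04 -7.e-04 -1.e+00] F [ 0.6  0.2 -0.3] w 10.1 gf 30.0 p [651.9 216.7 194.2] q6 -0.84 t 47.9
```

Request:
jog_arm --commands '[[-1, [-0.007, 0.016, 0.2], [0, 0, 0]], [-1, [0, 0, 0.3], [0, 0, 0]], [-1, [0, 0, 0.25], [0, 0, 0]], [-1, [0, 0, 0.15], [0, 0, 0]], [-1, [0, 0, 0.08], [0, 0, 0]], [-1, [0, 0, 0], [0, 0, 0]], [-1, [0, 0, 0], [0, 0, 0]], [-1, [0, 0, 0], [0, 0, 0]]]'

```text
t: 48.7
ee_pos: [654.4, 218.3, 98.3]
orientation: [0.663, 3.069, 0.002]
ft_force: [-0.1, -0.2, -0.1]
width: 9.6
grasp_force: 30.0
```

```bash
python3 - <<'E'
from m import *
plan(653.2,217.8,82,65.5)
E
```

```text
turn total 0.003 (yaw 65.6->65.5) shift [ 0.009 -0.01   0.163] check tx [-0.911  0.413] tilt [-0.0017  0.0015 -1.    ] F [-0.1 -0.2 -0.1] w 9.6 gf 30.0 p [654.4 218.3  98.3] q6 -0.84 t 48.7
```

Request:
jog_arm --commands '[[-1, [0.004, -0.005, 0.06], [0, 0, 0]], [-1, [0, 0, 0.05], [0, 0, 0]], [-1, [0, 0, 0.03], [0, 0, 0]], [-1, [0, 0, 0.03], [0, 0, 0]], [-1, [0, 0, 0.03], [0, 0, 0]], [-1, [0, 0, 0], [0, 0, 0]], [-1, [0, 0, 0], [0, 0, 0]]]'

```text
t: 49.4
ee_pos: [652.9, 217.8, 76.7]
orientation: [-0.664, -3.071, 0.0]
ft_force: [0.2, -0.2, -0.8]
width: 10.1
grasp_force: 30.0
```

In slot without force; continue down.

Request:
jog_arm --commands '[[-1, [0, 0, 0.04], [0, 0, 0]], [-1, [0, 0, 0.04], [0, 0, 0]], [-1, [0, 0, 0.04], [0, 0, 0]], [-1, [0, 0, 0.03], [0, 0, 0]], [-1, [0, 0, 0.03], [0, 0, 0]], [-1, [0, 0, 0.02], [0, 0, 0]], [-1, [0, 0, 0.02], [0, 0, 0]], [-1, [0, 0, 0], [0, 0, 0]], [-1, [0, 0, 0], [0, 0, 0]]]'

```text
t: 50.3
ee_pos: [653.0, 217.8, 55.0]
orientation: [0.664, 3.07, 0.0]
ft_force: [0.3, -0.3, 0.4]
width: 9.9
grasp_force: 30.0
```

Request:
jog_arm --commands '[[-1, [0, 0, 0.015], [0, 0, 0]], [-1, [0, 0, 0], [0, 0, 0]], [-1, [0, 0, 0], [0, 0, 0]]]'

```text
t: 50.6
ee_pos: [653.1, 217.8, 54.8]
orientation: [0.664, 3.07, 0.0]
ft_force: [-3.9, -1.2, 8.8]
width: 9.5
grasp_force: 30.0
```

Fully seated. Release and withdraw.

Request:
jog_arm --commands '[[0, [0, 0, 0], [0, 0, 0]], [0, [0, 0, 0], [0, 0, 0]], [0, [0, 0, 0], [0, 0, 0]], [0, [0, 0, 0], [0, 0, 0]], [0, [0, 0, -0.15], [0, 0, 0]], [0, [0, 0, -0.3], [0, 0, 0]], [0, [0, 0, -0.4], [0, 0, 0]], [0, [0, 0, -0.4], [0, 0, 0]], [0, [0, 0, -0.3], [0, 0, 0]], [0, [0, 0, 0], [0, 0, 0]]]'

```text
t: 51.6
ee_pos: [655.8, 218.7, 215.2]
orientation: [0.662, 3.062, 0.008]
ft_force: [-0.0, 0.5, 0.6]
width: 44.0
grasp_force: 0.0
```

Request:
jog_arm --commands '[[0, [0.3, 0, 0], [0, 0, 0]], [0, [0.4, 0, 0], [0, 0, 0]], [0, [0.4, 0, 0], [0, 0, 0]], [0, [0.3, 0, 0], [0, 0, 0]], [0, [0, 0, 0], [0, 0, 0]], [0, [0, 0, 0], [0, 0, 0]], [0, [0, 0, 0], [0, 0, 0]]]'

```text
t: 52.3
ee_pos: [526.2, 275.4, 208.4]
orientation: [0.664, 3.07, 0.0]
ft_force: [-0.2, 0.2, 0.1]
width: 44.0
grasp_force: 0.0
```

```bash
python3 - <<'E'
from m import *
for n in('top','scene'):
    d=snap(n,n+'9.png');P=cloud(d);z=P[...,2];V=d['image'].max(-1)
    try: 
        q=rect(P,sect(P,620,690,180,255)&(V<60)&(z>55),'bow '+n);print(q[:,2].max())
    except Exception: print('hid')
    q=P[sect(P,590,630,-260,-60)&(z>78)&(z<96)];print('handle',len(q),np.median(q,0).round(1))
u,v=px(d,[680,120,60]).astype(int)
cv2.imwrite('pics/fin.png',cv2.resize(d['image'][max(0,v-70):v+65,u-110:u+90],None,fx=4,fy=4,interpolation=cv2.INTER_CUBIC))
E
```

```text
bow top px 55 c 653.1 217.5 short 10.7 long 39.0 yaw_short 66.8 z 86.7
98.12610399112873
handle 141 [ 607.9 -152.1   88.9]
bow scene px 63 c 653.7 219.9 short 9.1 long 33.2 yaw_short 67.3 z 81.1
97.62989318016707
handle 97 [ 609.3 -148.4   90.3]
```

View pics/fin.png

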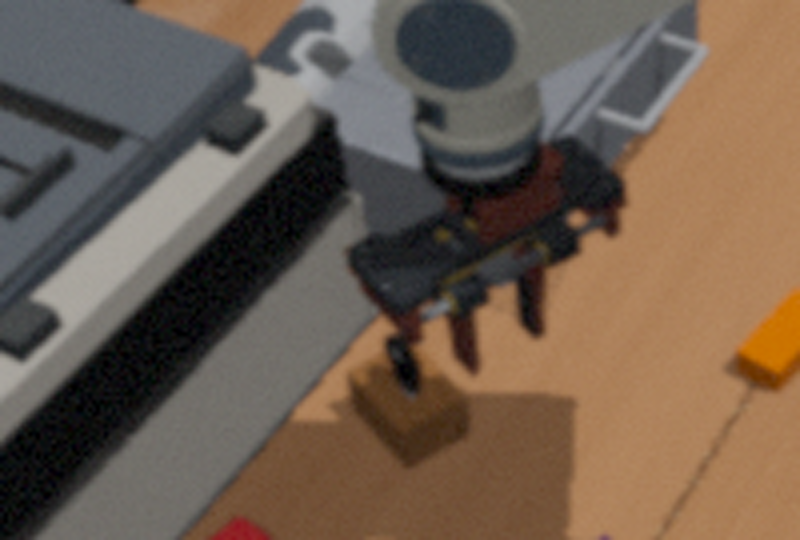

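The key stands upright and seated in the stand, the drawer is shut, and the handle is back at its starting position. Handing in.

```bash
python3 -c "
from workcell import *
print(close_job())"
```

```text
the job is handed in; nothing more can be done
None
```

The job is handed in at about 52 s: both cartons present (one long, one small) are in the shut drawer, the lock is turned back to its stop, and the key is upright and fully in its stand; no verdict came back.

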